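Snap the key clasps shut with the stud pliers and put them away in the sprung-lid box

ROBOT

A 6-joint arm with a two-finger parallel gripper is mounted at the origin on the work surface. World frame = base frame: x ahead of the robot, y to its left, z up, the work surface at z = 0. Lengths are in m, angles in rad, forces in N, time in s.
With the tool pointing down it reaches from about 0.35 to 0.975 m from the base axis. Payload 4.9 kg.
Tool frame: the origin (TCP) lies midway between the tips of the shut fingers; the grasp point (between the pads) lies 19 mm behind it; x points along the fingers, z is the direction in which the jaws open and shut, and the axes are right-handed (so a half turn about x gives the same grasp; the last joint's range is limited). The gripper opens to 85 mm and grips with 20 to 120 N. Pads are 22 mm wide; open, the fingers measure 114 mm over their backs; the gripper's body (76 mm by 85 mm) begins 54 mm behind the grasp point. The pads swing forward as they close: fully open they stand 13 mm farther back than shut.
Start: joints at [-1.248, 0.053, 1.613, -0, 1.476, -0.119], TCP at [0.267, -0.565, 0.231] pointing down, gripper open.
Joint ranges: [-3.01, 3.01], [-1.01, 2.22], [0.06, 2.58], [-1.02, 4.17], [0.09, 2.62], [-3.14, 3.14]. Speed limits (rad/s): [2.57, 2.57, 3.14, 3.14, 3.14, 3.14].

INTERFACE

Orientations are given as a unit quaternion [w, x, y, z].
In Python, from plant import state, cams, workorder, nets gives the robot as it stands.
- The arm moves only by the tool play_rows, never from a script. Its argument "motion" is a list of rows, each a list of 3 entries, a list of its own where there are three numbers: the closure, from -1 (fully open) to 1 (shut), then the shift along the world's x, y, z in m, then the turn about the world's z in rad. A call has 1 to 5 rows; each row is the pose to reach, as a shift and turn from the pose commanded when the call began; what a row does not reach only later rows make up. A row lasts 1/10 s, in which the tool goes at most 50 mm and 8.59 degrees, less where a joint would pass 70% of its speed; a pose out of reach is approached as far as the arm can. A call with a gripper value outside its range is refused whole. The fingers move at their own pace and stop on an object; the grip force is fixed at half the most. Time passes only in rows, so rows that repeat a pose let the fingers close. It gives the time, the measured TCP pose, the force and the opening at its end, in the units of the state.
- state(): the state, without advancing time (a new reading comes with each control period).
- cams.grab_frame(name): name is "scene" or "side" or "wrist"; returns (picture, depth): 400x640x3 uint8, red, green, blue; 400x640 float32, m along the optical axis (not along the pixel's ray), 0 where there is no reading.
- cams.camera_info(name): a dict with "K" (3x3 intrinsics, pixels), "k1" (the pictures are not rectified: a ray, as slopes to the right and down, at radius r is drawn at 1 + k1 r^2 times it, then the intrinsics apply), "rvec" (rotation vector, rad) and "tvec" (3), from world to camera coordinates, as OpenCV has them. Camera axes: x right, y down, z forward; pixel columns grow to the right and rows downward; lengths in m; the calibration is good to about 2 mm. A picture is of the moment at which its call begins: read the wrist's pose just before it. camera_info takes no time and is no camera call; for the wrist camera it gives the pose at the moment of the call.
- workorder.job_done(): hands the job in, once; it reports no verdict.
Trained networks look in the newest picture that a camera, given by its name, has taken for a name from the list of things; names that differ only in an ending like _2 or _b are one class to them, and where a whole thing is asked for, a point or a joint stands for the part that bears it (a point fixed in the world has none). Each returns a list of dicts, best first, with "score" (0 to 1); they miss things now and then, are a little off and sometimes report something else, mostly with a low value. They report only what shows in the picture. A call takes as long as a camera call. They do not tell look-alikes from the thing itself.
- nets.recognise(camera, target): "at" ([x, y, z] in m, in world coordinates, good to about 4 mm: the middle of the surface that is visible of it).
- nets.landmark_of(camera, target): "at" ([x, y, z] in m, in world coordinates, good to about 4 mm: a listed point, or the origin of a listed thing).
The state is a dict: "time": time; "joint_pos": joint angles; "joint_vel": joint speeds; "joint_efforts": joint torques, N m; "tool_pos": TCP position; "tool_rot": TCP orientation; "contact_force": force on the tool from outside, world axes, zero at the start; "ft_torque": the same for the moment, N m; "gripper_width": opening from 0.0 (shut) to 1.0 (fully open).
Only numpy, scipy, OpenCV 4.12 (cv2) and the standard library are available. Lean on these libraries where they do the work, as an engineer would, in place of code of your own. Each camera call takes 0.05 s, during which the arm holds its last target.

TASK

Using the red-handled pliers from the silver keyring tray, not your fingers, squeeze every open key clasp on the sideboard until its press stud snaps shut and stays shut. Then lay the pliers flat back in the tray, put all the snapped clasps in the open bamboo box, and press its sprung lid down until the clip catches and holds it shut. Leave everything else where it stands.

Things in the scene. Friction and masses are not known exactly. Their poses are not given: they have to be found in the camera images.
- pliers: Press-stud pliers with red handles, 175 mm long, 66 mm wide, 24 mm thick, 0.19 kg, lying flat in the tray. Origin: underside, on the pivot pin; z up; +x along the mid line towards the jaws; the frame is fixed to the half with the left (+y) handle. Centre of mass near x = -48 mm. A preloaded spring keeps them open; gripped across the handles with less than 10 N they stay open.
- pliers_handles (a point): Middle between the handles, where to grip, at x = -65, z = 12 mm of the pliers. Handles: bars x = -110 to -30 mm, 24 mm high, flat outer faces parallel to x, 66 mm apart when open. Here they begin to close at about 10 N and take 16 N fully closed (40 mm over the handles), plus up to 8 N for a clasp.
- pliers_jaws (a point): Middle between the two upright black press posts at the jaw ends, x = +60, z = 12 mm of the pliers. Posts 10 mm thick, 24 mm high, gap 54 mm open, 30 mm closed. The jaw arms run back outside the gap to x = 25 mm, then in to the pivot.
- pliers_arm (a joint): How far the pliers are squeezed: 0 rad open (rest), 0.4 fully closed.
- clasp0: Key clasp, blue body and white moving leaf, 85 mm long, 36 mm high, 0.095 kg, standing loose on the sideboard (may be absent). Origin: underside; z up; its mouth faces its -x. Coloured fixed leaf: x = -50 to 0, outer face y = +16.5 mm. White leaf: 50 mm long, 6 mm thick, hinged at x = 0, y = -13.5 mm; outer face y = -16.5 mm when shut, splayed 0.25 rad when open.
- clasp0_studs (a point): Middle of the open mouth of clasp0 at its brass studs (x = -40, y = -5, z = 18 mm of the clasp): 43 mm over the leaves here when open, 33 mm when shut. Squeeze the outer faces together here, across y.
- clasp0_block (a point): Centre of the solid rear block of clasp0 (x = 0 to 35 mm, y = +-16.5 mm, 36 mm high): take it here, across y, once snapped. A thin wire loop stands 14 mm out behind it, for looks.
- clasp0_leaf (a joint): White leaf of clasp0: 0 rad splayed open, 0.25 fully shut. It springs back open (about 7 N at the studs at first, fading) until about 0.205, past that it snaps shut by itself and stays.
- clasp1: Key clasp, green body and white moving leaf, 85 mm long, 36 mm high, 0.095 kg, standing loose on the sideboard (may be absent). Origin: underside; z up; its mouth faces its -x. Coloured fixed leaf: x = -50 to 0, outer face y = +16.5 mm. White leaf: 50 mm long, 6 mm thick, hinged at x = 0, y = -13.5 mm; outer face y = -16.5 mm when shut, splayed 0.25 rad when open.
- clasp1_studs (a point): Middle of the open mouth of clasp1 at its brass studs (x = -40, y = -5, z = 18 mm of the clasp): 43 mm over the leaves here when open, 33 mm when shut. Squeeze the outer faces together here, across y.
- clasp1_block (a point): Centre of the solid rear block of clasp1 (x = 0 to 35 mm, y = +-16.5 mm, 36 mm high): take it here, across y, once snapped. A thin wire loop stands 14 mm out behind it, for looks.
- clasp1_leaf (a joint): White leaf of clasp1: 0 rad splayed open, 0.25 fully shut. It springs back open (about 7 N at the studs at first, fading) until about 0.205, past that it snaps shut by itself and stays.
- clasp2: Key clasp, orange body and white moving leaf, 85 mm long, 36 mm high, 0.095 kg, standing loose on the sideboard (may be absent). Origin: underside; z up; its mouth faces its -x. Coloured fixed leaf: x = -50 to 0, outer face y = +16.5 mm. White leaf: 50 mm long, 6 mm thick, hinged at x = 0, y = -13.5 mm; outer face y = -16.5 mm when shut, splayed 0.25 rad when open.
- clasp2_studs (a point): Middle of the open mouth of clasp2 at its brass studs (x = -40, y = -5, z = 18 mm of the clasp): 43 mm over the leaves here when open, 33 mm when shut. Squeeze the outer faces together here, across y.
- clasp2_block (a point): Centre of the solid rear block of clasp2 (x = 0 to 35 mm, y = +-16.5 mm, 36 mm high): take it here, across y, once snapped. A thin wire loop stands 14 mm out behind it, for looks.
- clasp2_leaf (a joint): White leaf of clasp2: 0 rad splayed open, 0.25 fully shut. It springs back open (about 7 N at the studs at first, fading) until about 0.205, past that it snaps shut by itself and stays.
- tray: Silver aluminium tray, 240 (x) x 150 (y) mm, fixed; floor 3 mm thick, rim 3 mm wide, its top 8 mm above the sideboard. Origin: centre of its underside.
- box: Bamboo box, fixed, 230 (x) x 290 (y) x 60 mm high, walls and floor 8 mm. Origin: centre of its underside; the steel clip is on its -x side. The lid, hinged along the top of its +x wall, stands up open, leaning to -x, so the -x half is open from above.
- box_lid (a joint): The lid's travel about its hinge line (x = +115, z = 60 mm of the box): 0 rad standing open (72 degrees above level), 1.25 fully shut. A spring pushes it up (about 0.6 N m at 0, fading) until about 1.0; past that the over-centre clip pulls it shut and holds it.
- lid_edge (a point): Middle of the lid's free edge on its outer (upper) face, 230 mm from the hinge line; the lid is 8 mm thick, 290 mm wide. Press on the outer face.
- toothpicks: White ceramic toothpick holder, 52 mm across, 60 mm high, loose: leave alone. Origin: underside.
- coasters: Stack of cork coasters, 95 x 95 x 24 mm, loose: leave alone. Origin: underside.
- candle: Amber candle jar, 70 mm across, 80 mm high, loose: leave alone. Origin: underside.
Things that resemble listed ones, but are neither listed nor needed, are in the scene too. Of the things that look like the clasp1, the middle-sized one is meant.

How it is judged:
On the way, in this order (a step that is already met when the one before it is completed fails the run):
1. every clasp present has been snapped shut with the pliers (value of joint each of clasp0_leaf, clasp1_leaf, clasp2_leaf above 0.225 rad), for 0.2 s.
2. all the snapped clasps are in the box and the pliers are back flat in the tray (all of step 1 and x of clasp0 in the frame of box between -0.11 and 0.11 m and y of clasp0 in the frame of box between -0.14 and 0.14 m and z of clasp0 in the frame of box between 0 and 0.045 m and x of clasp1 in the frame of box between -0.11 and 0.11 m and y of clasp1 in the frame of box between -0.14 and 0.14 m and z of clasp1 in the frame of box between 0 and 0.045 m and x of clasp2 in the frame of box between -0.11 and 0.11 m and y of clasp2 in the frame of box between -0.14 and 0.14 m and z of clasp2 in the frame of box between 0 and 0.045 m and x of pliers in the frame of tray between -0.08 and 0.08 m and y of pliers in the frame of tray between -0.06 and 0.06 m and z of pliers in the frame of tray between 0 and 0.0065 m and angle between pliers's own z axis and vertical below 0.05 rad), for 0.2 s.
At the end, for the whole second after the job is handed in: Every clasp present is snapped shut (leaf above 0.225 rad) and lies inside the box, the pliers lie flat on the tray's floor (not on its rim), the box lid is held shut by its clip (above 1.2 rad), and all is at rest (all of step 2 and value of joint box_lid above 1.2 rad and linear speed of each of clasp0, clasp1, clasp2, pliers below 0.02 m/s); the robot touches nothing.
It fails at once if clasp0 pressed with the fingers while it is not snapped shut (contact force between the fingers and clasp0 above 4 N and value of joint clasp0_leaf below 0.2 rad).
It fails at once if clasp1 pressed with the fingers while it is not snapped shut (contact force between the fingers and clasp1 above 4 N and value of joint clasp1_leaf below 0.2 rad).
It fails at once if clasp2 pressed with the fingers while it is not snapped shut (contact force between the fingers and clasp2 above 4 N and value of joint clasp2_leaf below 0.2 rad).
It fails at once if the toothpick holder, coasters or candle jar moved by more than 25 mm (distance of any of toothpicks, coasters, candle from where it was at the start of the episode above 0.025 m).
Of clasp0, clasp1, clasp2 only 2 to 3 are there at a start; the rules pass over those that are not, and their reading is None.
At some moment in a run one of clasp0, clasp1, clasp2, pliers may be knocked a few centimetres aside while the robot is not near it.
It also fails if it takes over 210 s, if anything falls off the work surface, if the arm or the gripper's body presses on something with over 40 N, if the wrist force passes 120 N, or if a joint passes its speed limit or range.

## Working session

There is one attempt and no reset: what is moved stays moved. The work goes in short steps, Python scripts to look and compute and a tool call to move; the robot and the scene stay as the last step left them, time stands still between calls to the robot, and variables do not carry over. Pictures are saved under pics/ and viewed, and the job is handed in when it is done.

Besides the shell and the picture viewer there is one more tool, called after "Emit:" by a JSON object that holds its "op" and its "data", one argument or row to a line. play_rows: Moves the arm, as the interface text tells. Its arguments: {"type":"object","properties":{"motion":{"type":"array","items":{"type":"array"}}},"required":["motion"]}

```bash
ls; mkdir -p pics; cat > h.py <<'E'
import numpy as np, cv2
from plant import state, cams, workorder, nets
def grab(name,fn=None):
    ci=cams.camera_info(name)
    p,d=cams.grab_frame(name)
    if fn: cv2.imwrite('pics/'+fn,cv2.cvtColor(p,cv2.COLOR_RGB2BGR))
    return p,d,ci
def ray(ci,u,v):
    K=np.array(ci['K']);x=(u-K[0,2])/K[0,0];y=(v-K[1,2])/K[1,1]
    a,b=x,y
    for _ in range(20):
        r2=a*a+b*b; s=1+ci['k1']*r2; a=x/s;b=y/s
    return np.array([a,b,1.0])
def Rt(ci):
    R,_=cv2.Rodrigues(np.array(ci['rvec'],float)); return R,np.array(ci['tvec'],float).ravel()
def px_depth(ci,d,u,v):
    R,t=Rt(ci); return R.T@(ray(ci,u,v)*d[int(v),int(u)]-t)
def px_z(ci,u,v,z):
    R,t=Rt(ci); c=-R.T@t; w=R.T@ray(ci,u,v); return c+w*(z-c[2])/w[2]
def proj(ci,P):
    R,t=Rt(ci); c=R@np.array(P)+t; a,b=c[:2]/c[2]; s=1+ci['k1']*(a*a+b*b); K=np.array(ci['K'])
    return np.array([K[0,0]*a*s+K[0,2],K[1,1]*b*s+K[1,2]])
def cloud(ci,d):
    R,t=Rt(ci);K=np.array(ci['K']);v,u=np.mgrid[:d.shape[0],:d.shape[1]]
    x=(u-K[0,2])/K[0,0];y=(v-K[1,2])/K[1,1];a,b=x.copy(),y.copy()
    for _ in range(20):
        s=1+ci['k1']*(a*a+b*b);a=x/s;b=y/s
    P=np.stack([a*d,b*d,d],-1)-t
    P=P@R; P[d==0]=np.nan
    return P
E
python3 - <<'E'
from h import *
print(state())
for n in ('scene','side','wrist'):
    p,d,ci=grab(n,n+'0.png'); R,t=Rt(ci); print(n,ci['K'],ci['k1'],-R.T@t)
    for o in ('pliers','clasp0','clasp1','clasp2','tray','box','toothpicks','coasters','candle'):
        print(o,[(np.round(r['at'],3).tolist(),round(r['score'],2)) for r in nets.landmark_of(n,o)])
E
```

```text
pics
{'time': 0.0, 'joint_pos': array([-1.24803590e+00,  5.33798410e-02,  1.61434889e+00,  1.28286783e-05,
        1.47598136e+00, -1.19001999e-01]), 'joint_vel': array([ 0.00023508, -0.00041592, -0.00101909,  0.00065641,  0.00014315,
       -0.00099831]), 'joint_efforts': array([-6.50283819e-04, -3.93683982e+01, -3.70179498e+01, -1.23298000e-04,
        7.15169474e-03, -7.48839966e-06]), 'tool_pos': array([ 0.267006  , -0.56438606,  0.23001598]), 'tool_rot': array([ 0.59681897,  0.37878406,  0.59797417, -0.3778315 ]), 'contact_force': array([ 0.27180158, -0.04449249,  1.41261346]), 'ft_torque': array([-0.09261069, -0.01597923, -0.01569501]), 'gripper_width': 1.002056652173409}
scene [[386.90450406   0.         322.13748748]
 [  0.         386.90450406 204.50469049]
 [  0.           0.           1.        ]] -0.04036754563723504 [ 1.12115975 -0.57159649  0.73707086]
pliers [([0.497, -0.049, 0.003], 0.83)]
clasp0 [([0.589, -0.43, -0.003], 0.91), ([0.576, -0.182, 0.001], 0.87), ([0.695, -0.383, -0.0], 0.83), ([0.538, -0.168, 0.016], 0.73), ([0.58, -0.307, -0.006], 0.67)]
clasp1 [([0.58
[... 1402 characters left out ...]
731, -0.115, -0.001], 0.18)]
tray [([0.475, -0.035, 0.001], 0.79), ([0.584, -0.428, 0.002], 0.33)]
box [([0.557, 0.31, 0.001], 0.81)]
toothpicks [([0.583, -0.308, -0.002], 0.7), ([0.731, -0.115, -0.001], 0.63)]
coasters [([0.754, -0.225, -0.001], 0.91)]
candle [([0.596, -0.321, 0.019], 0.72), ([0.731, -0.115, -0.001], 0.69)]
wrist [[314.54133877   0.         323.85138564]
 [  0.         314.54133877 200.0857375 ]
 [  0.           0.           1.        ]] -0.026132083279188756 [ 0.33821799 -0.53030186  0.3739901 ]
pliers []
clasp0 [([0.257, -0.282, 0.004], 0.63)]
clasp1 [([0.257, -0.282, 0.004], 0.63)]
clasp2 [([0.257, -0.282, 0.004], 0.63)]
tray []
box []
toothpicks []
coasters []
candle []
```

View pics/scene0.png

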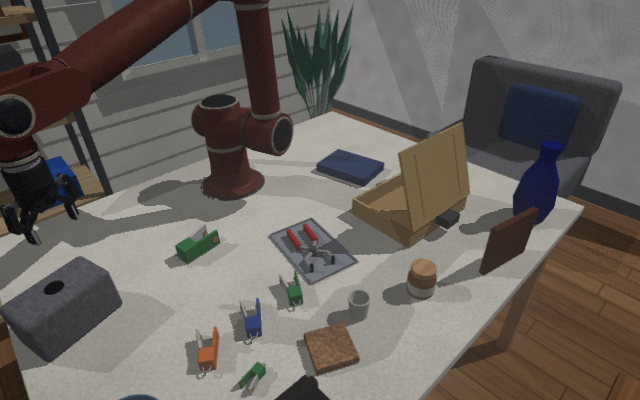

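View pics/side0.png

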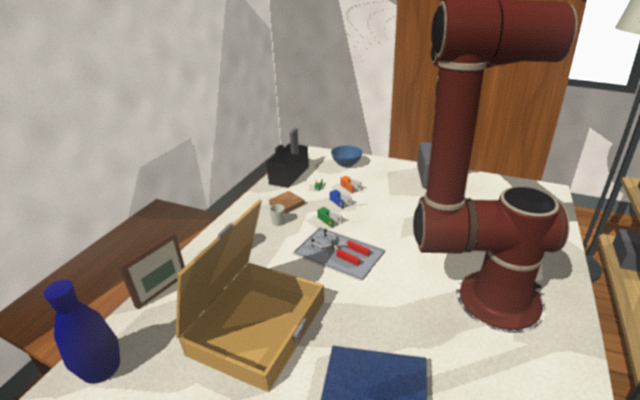

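View pics/wrist0.png

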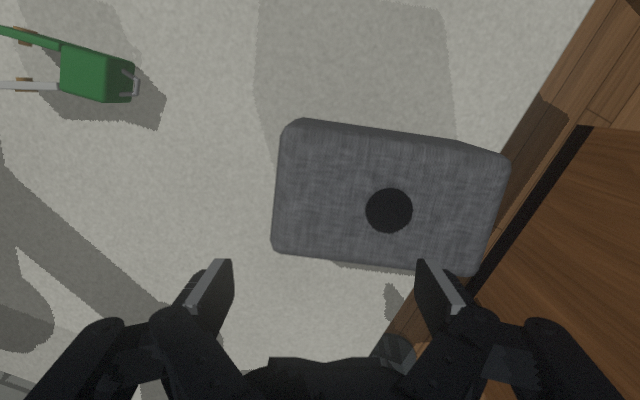

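```bash
python3 - <<'E'
from h import *
for n in ('scene','side'):
    grab(n)
    for o in ('pliers','pliers_handles','pliers_jaws','clasp0_studs','clasp0_block','lid_edge'):
        print(n,o,[(np.round(r['at'],3).tolist(),round(r['score'],2)) for r in nets.landmark_of(n,o)])
p,d,ci=grab('wrist'); R,t=Rt(ci);T=state()
print(T['tool_pos'])
P=cloud(ci,d)
for v,u in ((275,215),(262,222),(300,190),(262,425),(300,450)): print(v,u,P[v,u])
b=p[:, :]; 
cv2.imwrite('pics/sc2.png',cv2.resize(cv2.cvtColor(cams.grab_frame('scene')[0],cv2.COLOR_RGB2BGR)[220:400,160:420],None,fx=3,fy=3))
E
```

```text
scene pliers [([0.495, -0.051, 0.006], 0.59), ([0.6, -0.44, 0.018], 0.21)]
scene pliers_handles [([0.432, -0.034, 0.014], 0.84), ([0.544, -0.408, 0.016], 0.26)]
scene pliers_jaws [([0.552, -0.062, 0.016], 0.75)]
scene clasp0_studs [([0.543, -0.291, 0.019], 0.64)]
scene clasp0_block [([0.597, -0.316, 0.02], 0.97), ([0.579, -0.304, -0.006], 0.18)]
scene lid_edge [([0.604, 0.311, 0.282], 0.81), ([0.558, 0.312, 0.0], 0.61), ([0.576, -0.185, -0.002], 0.51)]
side pliers [([0.497, -0.05, -0.0], 0.63)]
side pliers_handles [([0.437, -0.031, 0.014], 0.97)]
side pliers_jaws [([0.555, -0.066, 0.011], 0.78), ([0.544, -0.287, 0.021], 0.63)]
side clasp0_studs [([0.546, -0.288, 0.018], 0.63), ([0.756, -0.227, 0.002], 0.25)]
side clasp0_block [([0.594, -0.318, 0.018], 0.62), ([0.56, 0.311, -0.002], 0.51)]
side lid_edge [([0.605, 0.308, 0.283], 0.87)]
[ 0.26721982 -0.56497187  0.23128834]
275 215 [ 0.25809782 -0.51947942  0.26247956]
262 222 [ 0.25860108 -0.51917684  0.25282653]
300 190 [ 0.25682554 -0.5164112   0.279493  ]
262 425 [ 0.2962289  -0.59892125  0.25243017]
300 450 [ 0.29650454 -0.59936697  0.27981647]
```

View pics/sc2.png

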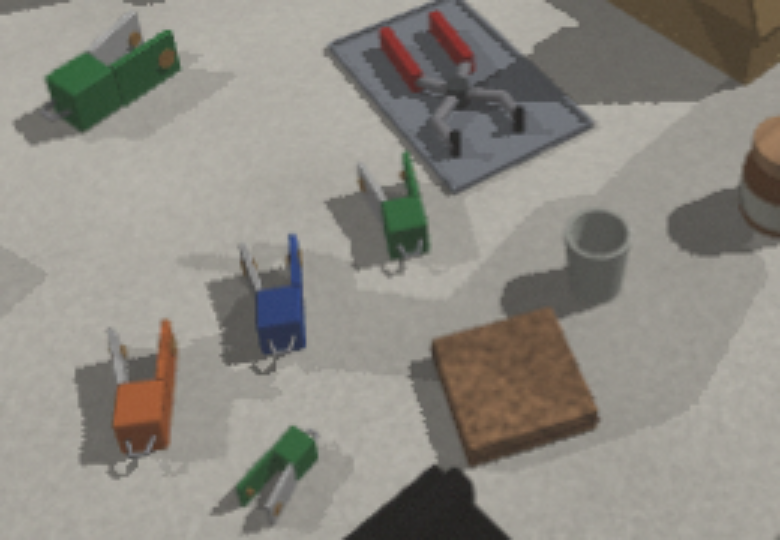

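Emit:
{"op": "play_rows", "data": {
  "motion": [
    [-1,[0.03,0.05,0.02],-0.14],
    [-1,[0.06,0.1,0.04],-0.28],
    [-1,[0.09,0.145,0.06],-0.42],
    [-1,[0.11,0.19,0.08],-0.56],
    [-1,[0.13,0.235,0.08],-0.7]
  ]
}}

```text
time: 2.8
tool_pos: [0.3847, -0.3578, 0.3089]
tool_rot: [0.431, 0.561, 0.429, -0.561]
contact_force: [0.4, -0.2, -0.3]
gripper_width: 1.001
```

```bash
cat >> h.py <<'E'
def lm(n,o): 
    return [(np.round(r['at'],4).tolist(),round(r['score'],2)) for r in nets.landmark_of(n,o)]
def pose():
    s=state(); q=s['tool_rot']; w,x,y,z=q
    zx,zy=2*(x*z+w*y),2*(y*z-w*x)
    ax=np.array([1-2*(y*y+z*z),2*(x*y+w*z),2*(x*z-w*y)])
    print('t',round(s['time'],2),'tcp',np.round(s['tool_pos'],4),'openyaw',round(np.degrees(np.arctan2(zy,zx)),2),'x',np.round(ax,3),'F',np.round(s['contact_force'],1),'w',round(float(s['gripper_width']),3))
    return s
E
python3 - <<'E'
from h import *
pose()
p,d,ci=grab('wrist','w1.png')
for o in ('clasp0','clasp0_studs','clasp0_block','pliers'): print(o,lm('wrist',o))
E
```

```text
t 2.8 tcp [ 0.3847 -0.3578  0.3089] openyaw -105.06 x [ 0.002 -0.003 -1.   ] F [ 0.4 -0.2 -0.3] w 1.001
clasp0 [([0.58, -0.1847, -0.0003], 0.95), ([0.2568, -0.2797, -0.0002], 0.94)]
clasp0_studs [([0.541, -0.2905, 0.0145], 0.63)]
clasp0_block [([0.5955, -0.322, 0.0197], 0.75), ([0.5487, -0.4056, 0.022], 0.72), ([0.5932, -0.1898, 0.0156], 0.59), ([0.4766, -0.0359, 0.0032], 0.53)]
pliers [([0.4958, -0.0487, 0.0029], 0.96)]
```

View pics/w1.png

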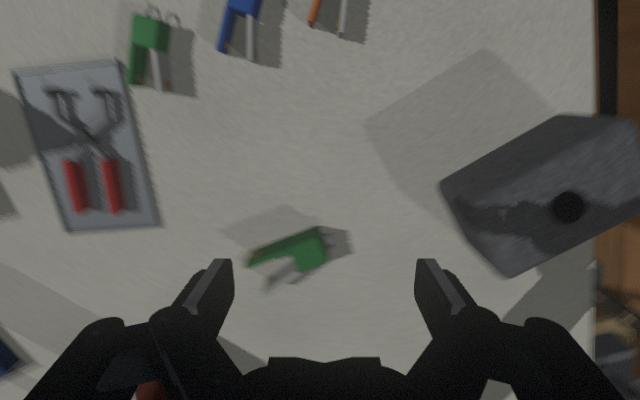

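Emit:
{"op": "play_rows", "data": {
  "motion": [
    [-1,[0.01,0.045,-0.02],0],
    [-1,[0.02,0.09,-0.04],0],
    [-1,[0.03,0.135,-0.06],0],
    [-1,[0.035,0.18,-0.07],0],
    [-1,[0.04,0.225,-0.08],0]
  ]
}}

```text
time: 3.55
tool_pos: [0.4229, -0.1333, 0.2247]
tool_rot: [-0.431, -0.56, -0.432, 0.561]
contact_force: [1.2, 0.1, 0.6]
gripper_width: 1.0
```

Emit:
{"op": "play_rows", "data": {
  "motion": [
    [-1,[0.0,0.035,-0.02],0],
    [-1,[0.0,0.07,-0.03],0],
    [-1,[0.0,0.1,-0.04],0],
    [-1,[0.0,0.1,-0.04],0],
    [-1,[0.0,0.1,-0.04],0]
  ]
}}

```text
time: 4.05
tool_pos: [0.4234, -0.0345, 0.1858]
tool_rot: [-0.432, -0.559, -0.432, 0.56]
contact_force: [-0.3, -1.1, 0.0]
gripper_width: 1.001
```

```bash
python3 - <<'E'
from h import *
pose()
p,d,ci=grab('wrist','w2.png')
for o in ('clasp0','clasp0_studs','clasp0_block','pliers','pliers_handles','pliers_jaws','tray'): print(o,lm('wrist',o))
np.savez('w2.npz',p=p,d=d)
E
```

```text
t 4.05 tcp [ 0.4234 -0.0345  0.1858] openyaw -104.7 x [-0.001 -0.    -1.   ] F [-0.3 -1.1  0. ] w 1.001
clasp0 [([0.2547, -0.2789, 0.0016], 0.92)]
clasp0_studs []
clasp0_block []
pliers [([0.4979, -0.048, 0.0021], 0.89)]
pliers_handles []
pliers_jaws []
tray [([0.4757, -0.0342, 0.0035], 0.6)]
```

View pics/w2.png

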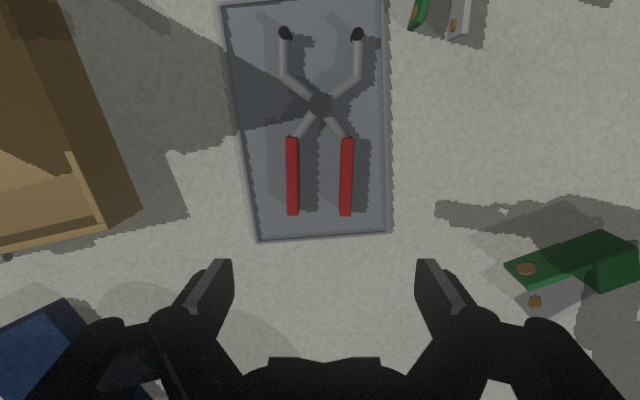

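```bash
cat >> h.py <<'E'
def pliers_meas(p,d,ci):
    P=cloud(ci,d); hsv=cv2.cvtColor(p,cv2.COLOR_RGB2HSV)
    m=((hsv[...,0]<8)|(hsv[...,0]>172))&(hsv[...,1]>140)&(hsv[...,2]>70)
    m&=np.isfinite(P[...,2])
    n,l,st,c=cv2.connectedComponentsWithStats(m.astype(np.uint8))
    out=[]
    for i in range(1,n):
        if st[i,4]<200: continue
        q=P[l==i]; zt=np.percentile(q[:,2],90); q=q[q[:,2]>zt-0.006]
        rect=cv2.minAreaRect((q[:,:2]*1000).astype(np.float32)); 
        mm=(q.mean(0));ev=np.linalg.svd(q[:,:2]-q[:,:2].mean(0),full_matrices=False)[2][0]
        ev=ev*np.sign(ev[0]); out.append((rect[0],rect[1],np.degrees(np.arctan2(ev[1],ev[0])),zt,mm))
        print('handle',np.round(rect[0],1),np.round(rect[1],1),'ang',round(out[-1][2],1),'ztop',round(zt,4),c[i])
    return out
E
python3 - <<'E'
from h import *
z=np.load('w2.npz'); ci=cams.camera_info('wrist')
pliers_meas(z['p'],z['d'],ci)
E
```

```text
handle [436.9  -4. ] [10.7 77.9] ang -15.7 ztop 0.0288 [291.8466899  174.50638792]
handle [422.5 -55.5] [11.6 78.1] ang -15.5 ztop 0.0289 [345.96781354 175.70477248]
```

Emit:
{"op": "play_rows", "data": {
  "motion": [
    [-1,[0.011,0.003,-0.045],-0.016],
    [-1,[0.011,0.003,-0.09],-0.016],
    [-1,[0.011,0.003,-0.13],-0.016],
    [-1,[0.011,0.003,-0.15],-0.016],
    [-1,[0.011,0.003,-0.15],-0.016]
  ]
}}

```text
time: 4.95
tool_pos: [0.4315, -0.0302, 0.0329]
tool_rot: [-0.425, -0.562, -0.429, 0.565]
contact_force: [-1.0, 0.1, 0.5]
gripper_width: 0.999
```

```bash
python3 - <<'E'
from h import *
pose()
p,d,ci=grab('wrist','w3.png')
pliers_meas(p,d,ci)
E
```

```text
t 4.95 tcp [ 0.4315 -0.0302  0.0329] openyaw -105.64 x [-0.008  0.002 -1.   ] F [-1.   0.1  0.5] w 0.999
handle [435.8  -4. ] [11.8 79. ] ang -15.4 ztop 0.0277 [277.26030769 251.31015385]
handle [421.5 -55.7] [12.1 79.3] ang -15.1 ztop 0.0276 [376.12460962 249.89444097]
```

View pics/w3.png

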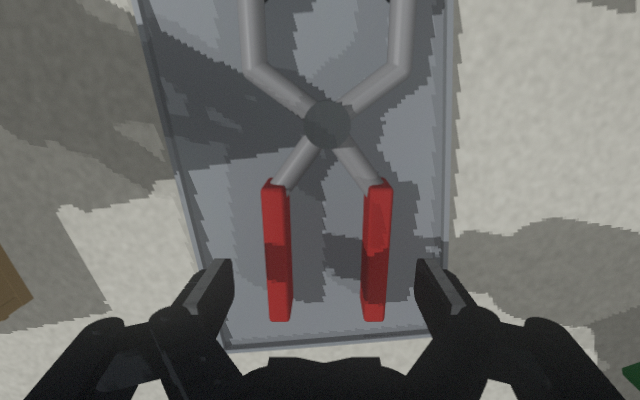

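Emit:
{"op": "play_rows", "data": {
  "motion": [
    [-1,[0.002,-0.001,-0.015],0],
    [-1,[0.002,-0.001,-0.028],0],
    [-1,[0.002,-0.001,-0.033],0],
    [-1,[0.002,-0.001,-0.033],0],
    [-1,[0.002,-0.001,-0.033],0]
  ]
}}

```text
time: 5.5
tool_pos: [0.4371, -0.0319, 0.0041]
tool_rot: [0.428, 0.563, 0.427, -0.563]
contact_force: [0.1, 0.3, 0.1]
gripper_width: 0.997
```

Emit:
{"op": "play_rows", "data": {
  "motion": [
    [-0.55,[0,0,0],0],
    [-0.5,[0,0,0],0],
    [-0.5,[0,0,0],0],
    [-0.5,[0,0,0],0],
    [-0.5,[0,0,0],0]
  ]
}}

```text
time: 6.0
tool_pos: [0.4375, -0.0321, 0.0046]
tool_rot: [0.428, 0.564, 0.427, -0.563]
contact_force: [-2.6, -0.4, 5.7]
gripper_width: 0.756
```

```bash
python3 - <<'E'
from h import *
pose()
p,d,ci=grab('wrist','w4.png')
pliers_meas(p,d,ci)
E
```

```text
t 6.0 tcp [ 0.4375 -0.0321  0.0046] openyaw -105.61 x [ 0.001 -0.001 -1.   ] F [-2.6 -0.4  5.7] w 0.756
handle [435.9  -8.3] [21.1 77.8] ang -15.0 ztop 0.0276 [268.04726599 288.00880445]
handle [424.6 -49.8] [21.5 77.4] ang -15.7 ztop 0.0276 [379.73945749 286.95030773]
```

View pics/w4.png

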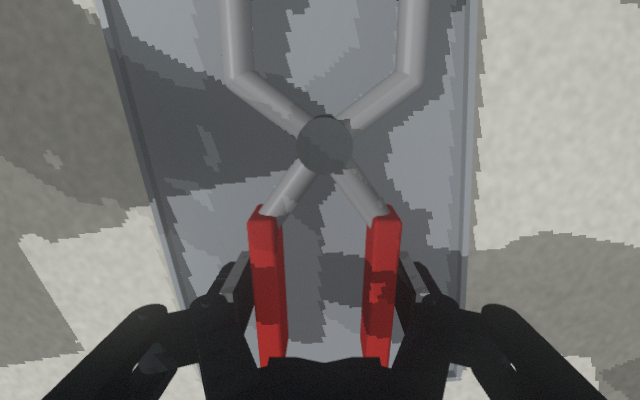

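Emit:
{"op": "play_rows", "data": {
  "motion": [
    [-0.47,[0,0,0],0],
    [-0.47,[0,0,0.005],0],
    [-0.47,[0,0,0.015],0],
    [-0.47,[0,0,0.03],0],
    [-0.47,[0,0,0.04],0]
  ]
}}

```text
time: 6.55
tool_pos: [0.4368, -0.0318, 0.0445]
tool_rot: [0.428, 0.564, 0.427, -0.563]
contact_force: [-0.2, -0.4, -1.8]
gripper_width: 0.737
```

```bash
python3 - <<'E'
from h import *
pose()
p,d,ci=grab('wrist','w5.png')
pliers_meas(p,d,ci)
P=cloud(ci,d);
for u,v in ((325,145),(240,60),(410,60)): print(P[v,u])
E
```

```text
t 6.55 tcp [ 0.4368 -0.0318  0.0445] openyaw -105.62 x [ 0.001 -0.    -1.   ] F [-0.2 -0.4 -1.8] w 0.737
handle [424.5 -49.1] [20.6 76.7] ang -16.6 ztop 0.0671 [378.34477825 285.46328088]
handle [436.   -8.7] [21.4 76.6] ang -13.9 ztop 0.0672 [269.49438763 289.98827638]
[ 0.49606705 -0.04775789  0.06530271]
[ 0.53420081 -0.02573608  0.06159014]
[ 0.5174176  -0.08652317  0.06057083]
```

View pics/w5.png

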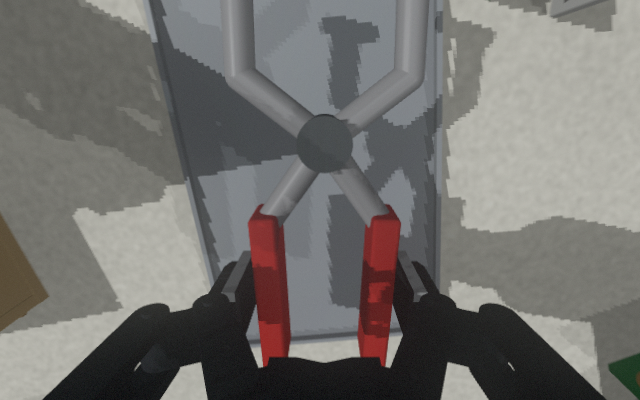

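Emit:
{"op": "play_rows", "data": {
  "motion": [
    [-0.47,[0,0,0.045],0],
    [-0.47,[-0.01,-0.02,0.085],-0.06],
    [-0.47,[-0.02,-0.06,0.12],-0.12],
    [-0.47,[-0.03,-0.1,0.14],-0.18],
    [-0.47,[-0.03,-0.13,0.155],-0.24]
  ]
}}

```text
time: 7.1
tool_pos: [0.4063, -0.1639, 0.201]
tool_rot: [0.357, 0.612, 0.354, -0.611]
contact_force: [1.2, 0.7, -1.3]
gripper_width: 0.738
```

Emit:
{"op": "play_rows", "data": {
  "motion": [
    [-0.47,[0.0,-0.03,0],-0.04],
    [-0.47,[0,-0.05,0.0],-0.04],
    [-0.47,[0,-0.05,0],-0.04],
    [-0.47,[0,-0.05,0],-0.04]
  ]
}}

```text
time: 7.5
tool_pos: [0.4063, -0.2115, 0.1979]
tool_rot: [-0.344, -0.618, -0.345, 0.618]
contact_force: [0.0, 0.0, -2.7]
gripper_width: 0.741
```

```bash
python3 - <<'E'
from h import *
pose()
p,d,ci=grab('wrist','w6.png')
for o in ('clasp0','clasp0_studs','clasp0_block','clasp1_studs','pliers_jaws'): print(o,lm('wrist',o))
pickle=__import__('pickle'); pickle.dump((p,d,ci),open('w6.pkl','wb'))
E
```

```text
t 7.5 tcp [ 0.4063 -0.2115  0.1979] openyaw -121.71 x [-0.001  0.001 -1.   ] F [ 0.   0.  -2.7] w 0.741
clasp0 [([0.5807, -0.1826, -0.0013], 0.64), ([0.2552, -0.2799, 0.002], 0.64)]
clasp0_studs [([0.5417, -0.2906, 0.0142], 0.95)]
clasp0_block []
clasp1_studs [([0.5367, -0.1675, 0.0178], 0.82)]
pliers_jaws []
```

View pics/w6.png

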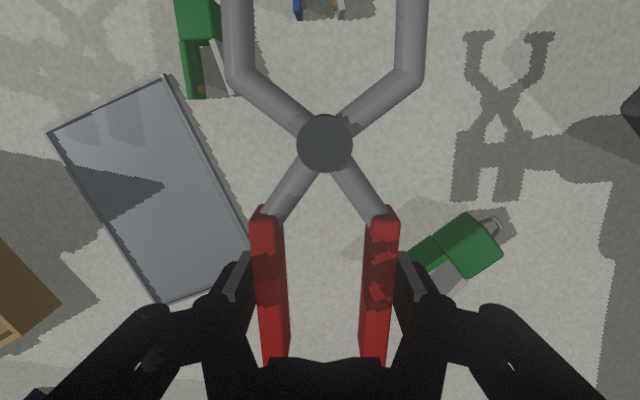

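```bash
cat >> h.py <<'E'
HUES={'blue':(108,130),'green':(50,85),'orange':(4,20)}
def clasp_fit(n,p,d,ci,col,near=None,verbose=True):
    P=cloud(ci,d); hsv=cv2.cvtColor(p,cv2.COLOR_RGB2HSV); lo,hi=HUES[col]
    m=(hsv[...,0]>=lo)&(hsv[...,0]<=hi)&(hsv[...,1]>120)&(hsv[...,2]>30)
    cc,l,st,c=cv2.connectedComponentsWithStats(m.astype(np.uint8))
    res=[]
    for i in range(1,cc):
        if st[i,4]<60: continue
        q=P[l==i]; q=q[np.isfinite(q[:,0])]
        if len(q)<30: continue
        zt=np.percentile(q[:,2],90); top=q[(q[:,2]>zt-0.005)]
        c0=np.median(top[:,:2],0)
        if near is not None and np.hypot(*(c0-near))>0.06: continue
        if not (0.2<c0[0]<1 and abs(c0[1])<.7): continue
        a=(top[:,:2]*1000).astype(np.float32); a=a[np.hypot(*(a-c0*1000).T)<70]
        r=cv2.minAreaRect(a); box=cv2.boxPoints(r)
        e=box[1]-box[0]; e2=box[2]-box[1]
        if np.hypot(*e2)>np.hypot(*e): e=e2
        ang=np.degrees(np.arctan2(e[1],e[0]))
        if verbose: print(n,col,'px',np.round(c[i]),'rect c',np.round(r[0],1),'size',np.round(r[1],1),'ang',round(ang%180,1),'zt',round(zt,4),'n',len(a))
        res.append((r,ang,a))
    return res
E
python3 - <<'E'
from h import *
import pickle
D={}
for n in ('scene','side'):
    p,d,ci=grab(n); D[n]=(p,d,ci)
    for col in HUES: clasp_fit(n,p,d,ci,col)
    for o in ('clasp0','clasp0_studs','clasp0_block','clasp1_studs','clasp1_block','clasp2_studs','clasp2_block'): print(n,o,lm(n,o))
pickle.dump(D,open('D.pkl','wb'))
E
```

```text
scene blue px [541. 179.] rect c [841.7 556. ] size [54.  55.9] ang 125.0 zt 0.2372 n 241
scene blue px [254. 319.] rect c [ 579.1 -305. ] size [30.6 81.2] ang 147.4 zt 0.0379 n 204
scene green px [185. 244.] rect c [ 261.3 -306.9] size [36.2 39.6] ang 96.5 zt 0.0504 n 70
scene orange px [209. 353.] rect c [ 580.4 -422.2] size [32.5 85.1] ang 144.8 zt 0.0371 n 281
scene clasp0 [([0.5824, -0.3074, -0.0048], 0.9), ([0.2566, -0.2828, -0.0003], 0.74), ([0.578, -0.1835, 0.0007], 0.68), ([0.5846, -0.4271, -0.0003], 0.66), ([0.6952, -0.3794, 0.0006], 0.63)]
scene clasp0_studs [([0.546, -0.2888, 0.0197], 0.73)]
scene clasp0_block [([0.6002, -0.3191, 0.0199], 0.56), ([0.509, -0.2708, 0.2118], 0.15)]
scene clasp1_studs [([0.5351, -0.1715, 0.016], 0.91), ([0.7001, -0.408, 0.0097], 0.9), ([0.2429, -0.2315, 0.0268], 0.62)]
scene clasp1_block [([0.6918, -0.3753, 0.0107], 0.82), ([0.2582, -0.3047, 0.0236], 0.78), ([0.5921, -0.1934, 0.0202], 0.66), ([0.6036, 0.3115, 0.2772], 0.36), ([0.4629, -0.2442, 0.1949], 0.19)]
scene clasp2_studs [([0.5483, -0.4059, 0.0175], 0.94), ([0.5814, -0.3084, -0.0025], 
[... 741 characters left out ...]
0.1681 n 1159
side clasp0 [([0.2553, -0.2842, 0.0027], 0.95), ([0.5848, -0.4238, 0.001], 0.71), ([0.5823, -0.3063, -0.0026], 0.66), ([0.5814, -0.1826, -0.0035], 0.57), ([0.6915, -0.3881, 0.0004], 0.52)]
side clasp0_studs [([0.549, -0.2916, 0.0182], 0.85)]
side clasp0_block [([0.5947, -0.3203, 0.0207], 0.57), ([0.4715, -0.0337, -0.0003], 0.47)]
side clasp1_studs [([0.7015, -0.4079, 0.0127], 0.6), ([0.2437, -0.2255, 0.0267], 0.55), ([0.5369, -0.1701, 0.0177], 0.53)]
side clasp1_block [([0.5892, -0.1914, 0.0153], 0.85), ([0.2617, -0.3021, 0.0245], 0.73), ([0.6902, -0.3733, 0.0135], 0.56)]
side clasp2_studs [([0.5469, -0.4073, 0.0179], 0.49)]
side clasp2_block [([0.5957, -0.4368, 0.0199], 0.77)]
```

Emit:
{"op": "play_rows", "data": {
  "motion": [
    [-0.47,[0.04,-0.01,-0.03],-0.04],
    [-0.47,[0.04,-0.01,-0.07],-0.04],
    [-0.47,[0.04,-0.01,-0.11],-0.04],
    [-0.47,[0.04,-0.01,-0.14],-0.04],
    [-0.47,[0.04,-0.01,-0.14],-0.04]
  ]
}}

```text
time: 9.1
tool_pos: [0.443, -0.2193, 0.0532]
tool_rot: [-0.329, -0.622, -0.336, 0.626]
contact_force: [-0.5, 1.6, -2.3]
gripper_width: 0.741
```

```bash
python3 - <<'E'
from h import *
pose()
p,d,ci=grab('scene')
print(lm('scene','pliers_jaws'),lm('scene','clasp0_studs'),lm('scene','pliers'))
a=cv2.resize(p[240:370,190:330],None,fx=4,fy=4)
p,d,ci=grab('side')
print(lm('side','pliers_jaws'),lm('side','clasp0_studs'))
b=cv2.resize(p[150:280,270:410],None,fx=4,fy=4)
cv2.imwrite('pics/c7.png',cv2.resize(np.hstack([a,b])[...,::-1],(800,372)))
E
```

```text
t 9.1 tcp [ 0.443  -0.2193  0.0532] openyaw -123.95 x [-0.009  0.006 -1.   ] F [-0.5  1.6 -2.3] w 0.741
[([0.544, -0.2832, 0.065], 0.63)] [([0.5445, -0.2888, 0.018], 0.9)] [([0.494, -0.257, 0.05], 0.57)]
[([0.5494, -0.2866, 0.0704], 0.76)] [([0.5971, -0.4358, 0.0205], 0.69), ([0.5487, -0.2912, 0.0205], 0.55)]
```

View pics/c7.png

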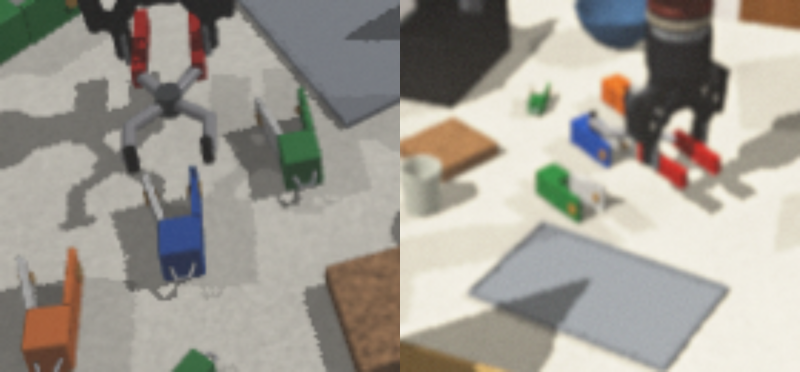

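Emit:
{"op": "play_rows", "data": {
  "motion": [
    [-0.47,[0,-0.002,0],0],
    [-0.47,[0,-0.002,-0.01],0],
    [-0.47,[0,-0.002,-0.022],0],
    [-0.47,[0,-0.002,-0.034],0],
    [-0.47,[0,-0.002,-0.041],0]
  ]
}}

```text
time: 9.95
tool_pos: [0.4453, -0.2229, 0.015]
tool_rot: [-0.331, -0.624, -0.333, 0.625]
contact_force: [0.1, 0.3, -1.8]
gripper_width: 0.74
```

```bash
cat >> h.py <<'E'
def two(fn,s0=(190,240),s1=(270,150)):
    p,d,ci=grab('scene'); a=cv2.resize(p[s0[1]:s0[1]+130,s0[0]:s0[0]+140],None,fx=4,fy=4)
    q,e,cj=grab('side'); b=cv2.resize(q[s1[1]:s1[1]+130,s1[0]:s1[0]+140],None,fx=4,fy=4)
    cv2.imwrite('pics/'+fn,cv2.resize(np.hstack([a,b])[...,::-1],(800,372)))
    return (p,d,ci),(q,e,cj)
E
python3 - <<'E'
from h import *
pose()
two('c8.png')
print(lm('scene','pliers_jaws'),lm('scene','clasp0_studs'))
E
```

```text
t 9.95 tcp [ 0.4453 -0.2229  0.015 ] openyaw -123.96 x [-0.003  0.002 -1.   ] F [ 0.1  0.3 -1.8] w 0.74
[([0.5446, -0.2887, 0.0259], 0.81)] [([0.5418, -0.2915, 0.0197], 0.62)]
```

View pics/c8.png

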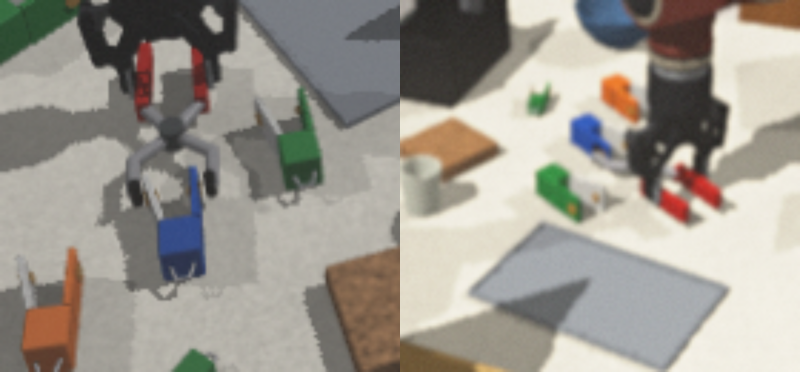

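Emit:
{"op": "play_rows", "data": {
  "motion": [
    [-0.47,[0.003,-0.002,-0.002],0],
    [-0.4,[0.003,-0.002,-0.002],0],
    [-0.3,[0.003,-0.002,-0.001],0],
    [-0.2,[0.003,-0.002,0],0],
    [-0.1,[0.003,-0.002,0.001],0]
  ]
}}

```text
time: 10.65
tool_pos: [0.4496, -0.2258, 0.0186]
tool_rot: [-0.332, -0.624, -0.332, 0.624]
contact_force: [0.2, 0.5, -1.4]
gripper_width: 0.553
```

Emit:
{"op": "play_rows", "data": {
  "motion": [
    [0,[0,0,0],0],
    [0.1,[0,0,0.001],0],
    [0.1,[0,0,0.001],0],
    [0.1,[0,0,0.001],0],
    [0.1,[0,0,0.001],0]
  ]
}}

```text
time: 11.15
tool_pos: [0.4496, -0.2258, 0.0194]
tool_rot: [0.332, 0.624, 0.332, -0.624]
contact_force: [0.2, 0.9, -1.3]
gripper_width: 0.498
```

```bash
python3 - <<'E'
from h import *
pose()
two('c9.png')
p,d,ci=grab('wrist','w9.png')
pliers_meas(p,d,ci)
E
```

```text
t 11.15 tcp [ 0.4496 -0.2258  0.0194] openyaw -123.96 x [ 0. -0. -1.] F [ 0.2  0.9 -1.3] w 0.498
handle [ 438.7 -229.6] [19.5 79.1] ang -45.1 ztop 0.0381 [353.72466844 285.52785146]
handle [ 480.1 -222.5] [11.  15.6] ang -17.5 ztop 0.0379 [279.72916667 230.734375  ]
handle [ 443.6 -207.6] [18.  62.5] ang -23.3 ztop 0.0382 [300.74122137 307.22519084]
```

View pics/c9.png

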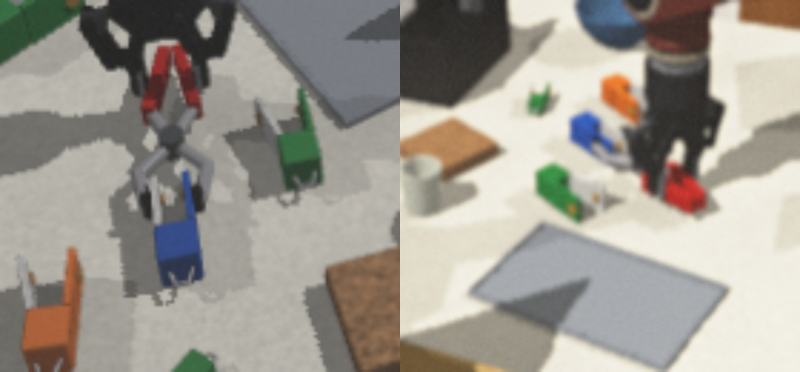

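View pics/w9.png

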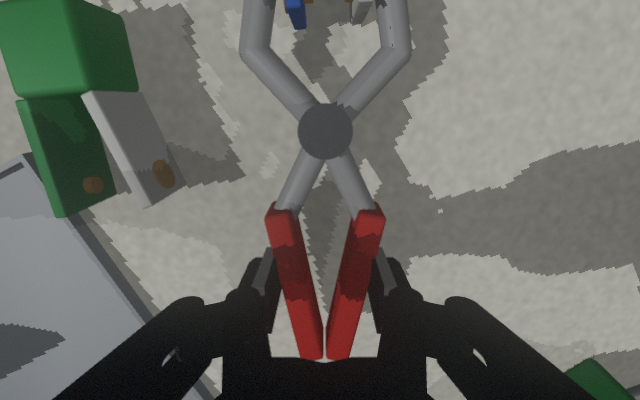

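Emit:
{"op": "play_rows", "data": {
  "motion": [
    [0.3,[0,0,0],0],
    [0.4,[0,0,0],0],
    [0.4,[0,0,0],0],
    [0.4,[0,0,0],0]
  ]
}}

```text
time: 11.7
tool_pos: [0.4497, -0.2258, 0.0195]
tool_rot: [0.332, 0.624, 0.332, -0.624]
contact_force: [0.6, -0.1, -2.5]
gripper_width: 0.498
```

```bash
python3 - <<'E'
from h import *
pose()
p,d,ci=grab('scene'); a=cv2.resize(p[270:350,215:295],None,fx=7,fy=7,interpolation=cv2.INTER_CUBIC)
cv2.imwrite('pics/c10.png',a[...,::-1])
p,d,ci=grab('wrist','w10.png')
pliers_meas(p,d,ci)
E
```

```text
t 11.7 tcp [ 0.4497 -0.2258  0.0195] openyaw -123.95 x [ 0. -0. -1.] F [ 0.6 -0.1 -2.5] w 0.498
handle [ 438.8 -229.6] [19.3 78.8] ang -45.1 ztop 0.0381 [353.67384943 285.7584464 ]
handle [ 480.  -222.3] [10.7 16.1] ang -17.2 ztop 0.0379 [279.62417871 230.90932983]
handle [ 442.5 -208.7] [18.1 63.3] ang -23.2 ztop 0.0382 [300.61874052 307.03793627]
```

View pics/c10.png

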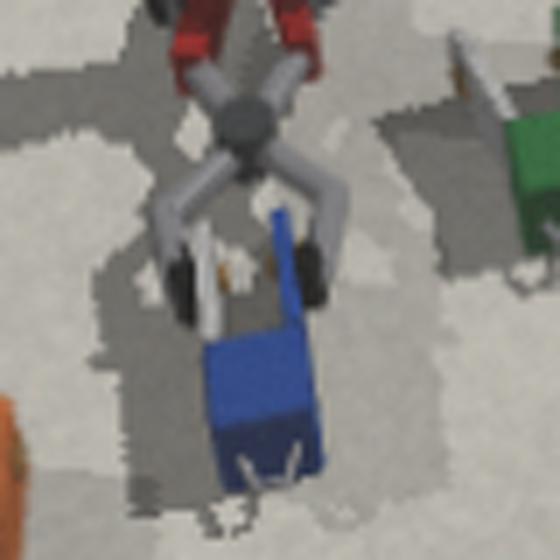

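View pics/w10.png

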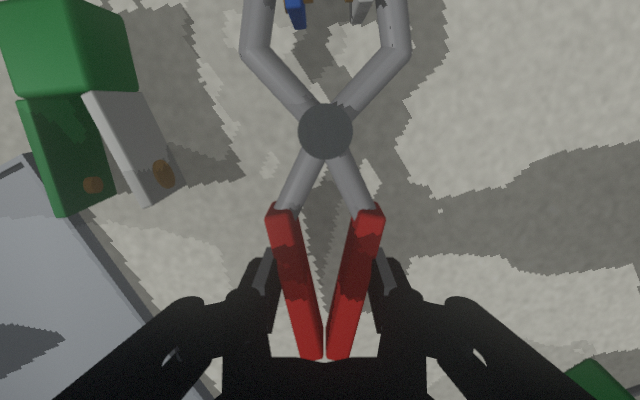

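Emit:
{"op": "play_rows", "data": {
  "motion": [
    [0.1,[0,0,0],0],
    [-0.1,[0,0,0],0],
    [-0.3,[0,0,0],0],
    [-0.45,[0,0,0],0],
    [-0.47,[0,0,0],0]
  ]
}}

```text
time: 12.3
tool_pos: [0.4497, -0.2258, 0.0194]
tool_rot: [0.332, 0.624, 0.332, -0.624]
contact_force: [-0.1, -0.8, -2.0]
gripper_width: 0.735
```

```bash
python3 - <<'E'
from h import *
pose()
p,d,ci=grab('scene'); a=cv2.resize(p[270:350,215:295],None,fx=7,fy=7,interpolation=cv2.INTER_CUBIC)
cv2.imwrite('pics/c11.png',a[...,::-1])
p,d,ci=grab('wrist','w11.png')
pliers_meas(p,d,ci)
E
```

```text
t 12.3 tcp [ 0.4497 -0.2258  0.0194] openyaw -123.95 x [ 0.  0. -1.] F [-0.1 -0.8 -2. ] w 0.735
handle [ 432.  -238.3] [20.3 76.4] ang -35.7 ztop 0.042 [378.66305856 291.5217874 ]
handle [ 483.6 -216.1] [11.  15.5] ang -36.9 ztop 0.0421 [261.59485095 235.48373984]
handle [ 449.3 -195.4] [18.8 58.4] ang -33.8 ztop 0.0421 [272.76988417 313.07799228]
```

View pics/c11.png

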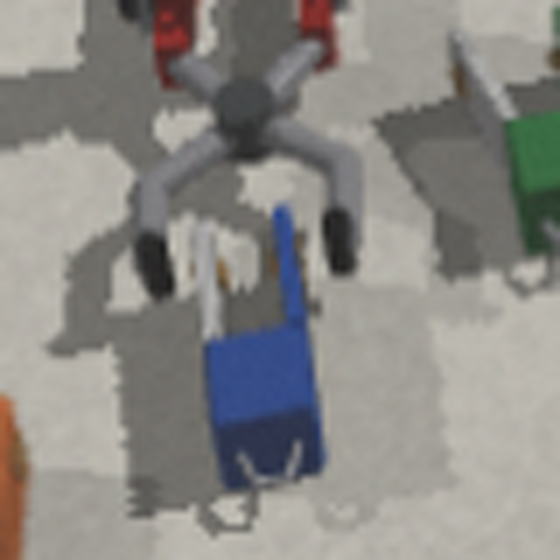

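View pics/w11.png

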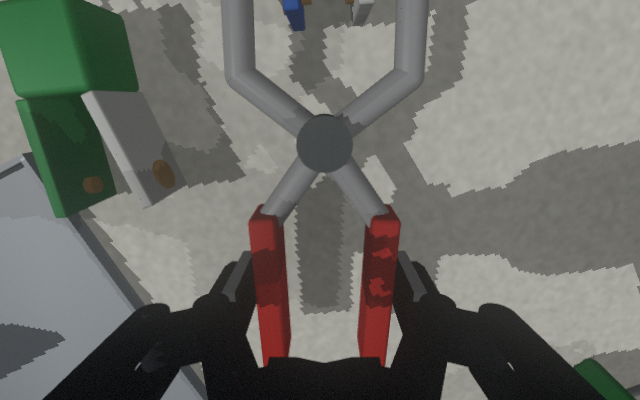

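Emit:
{"op": "play_rows", "data": {
  "motion": [
    [-0.47,[0,0,0.03],0],
    [-0.47,[0,-0.02,0.05],-0.036],
    [-0.47,[0.001,-0.06,0.05],-0.036],
    [-0.47,[0.001,-0.11,0.05],-0.036],
    [-0.47,[0.001,-0.11,0.04],-0.036]
  ]
}}

```text
time: 12.9
tool_pos: [0.4522, -0.3422, 0.0624]
tool_rot: [0.323, 0.631, 0.317, -0.63]
contact_force: [1.0, 0.1, -1.9]
gripper_width: 0.734
```

```bash
python3 - <<'E'
from h import *
pose()
(p,d,ci),_=two('c12.png',(170,270),(270,130))
clasp_fit('scene',p,d,ci,'orange')
print(lm('side','pliers_jaws'),lm('side','clasp2_studs'))
print(lm('scene','pliers_jaws'),lm('scene','clasp2_studs'))
pose()
E
```

```text
t 12.9 tcp [ 0.4522 -0.3422  0.0624] openyaw -126.25 x [ 0.005 -0.007 -1.   ] F [ 1.   0.1 -1.9] w 0.734
scene orange px [215. 125.] rect c [ 396.7 -221.3] size [15.1 50.3] ang 155.5 zt 0.4249 n 24
scene orange px [166. 149.] rect c [ 380.2 -328.1] size [ 5.3 32.1] ang 129.6 zt 0.406 n 19
scene orange px [180. 169.] rect c [ 460.3 -339. ] size [39.8 22.2] ang 49.4 zt 0.3814 n 56
scene orange px [209. 353.] rect c [ 579.8 -421.7] size [33.  83.8] ang 143.8 zt 0.0369 n 284
[([0.556, 0.3101, -0.0044], 0.56), ([0.5492, -0.4094, 0.0697], 0.49)] [([0.5495, -0.4076, 0.0167], 0.61)]
[([0.5504, -0.4091, 0.0743], 0.65)] [([0.5471, -0.4068, 0.0203], 0.91), ([0.7297, -0.1115, -0.0053], 0.69)]
t 13.2 tcp [ 0.4505 -0.3345  0.0591] openyaw -125.95 x [-0.001  0.001 -1.   ] F [-0.5  0.3 -1.3] w 0.734
```

View pics/c12.png

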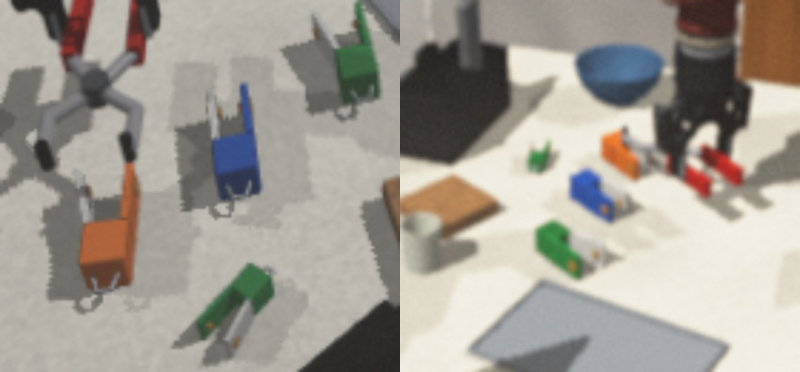

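Emit:
{"op": "play_rows", "data": {
  "motion": [
    [-0.47,[0.003,-0.002,0],0],
    [-0.47,[0.003,-0.002,-0.015],0],
    [-0.47,[0.003,-0.002,-0.03],0],
    [-0.47,[0.003,-0.002,-0.042],0],
    [-0.47,[0.003,-0.002,-0.042],0]
  ]
}}

```text
time: 13.7
tool_pos: [0.4517, -0.3358, 0.0138]
tool_rot: [-0.319, -0.629, -0.323, 0.631]
contact_force: [-1.3, -0.4, -1.9]
gripper_width: 0.74
```

```bash
python3 - <<'E'
from h import *
pose()
p,d,ci=grab('scene'); a=cv2.resize(p[310:390,170:250],None,fx=7,fy=7,interpolation=cv2.INTER_CUBIC)
cv2.imwrite('pics/c13.png',a[...,::-1])
E
```

```text
t 13.7 tcp [ 0.4517 -0.3358  0.0138] openyaw -126.02 x [-0.005  0.005 -1.   ] F [-1.3 -0.4 -1.9] w 0.74
```

View pics/c13.png

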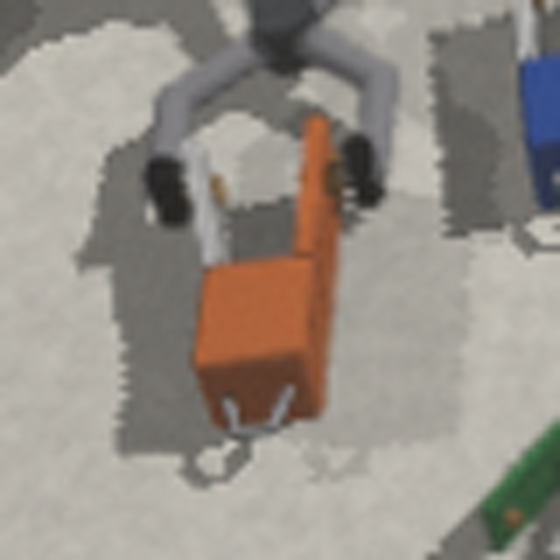

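Posts straddle the orange leaves. Squeeze, hold and release.

Emit:
{"op": "play_rows", "data": {
  "motion": [
    [-0.4,[0,0,0],0],
    [-0.2,[0,0,0.001],0],
    [0,[0,0,0.002],0],
    [0.2,[0,0,0.003],0],
    [0.2,[0,0,0.003],0]
  ]
}}

```text
time: 14.25
tool_pos: [0.454, -0.3381, 0.0211]
tool_rot: [0.321, 0.63, 0.321, -0.63]
contact_force: [0.2, 0.5, -1.9]
gripper_width: 0.496
```

Emit:
{"op": "play_rows", "data": {
  "motion": [
    [0.2,[0,0,0],0],
    [0.2,[0,0,0],0],
    [0.2,[0,0,0],0]
  ]
}}

```text
time: 14.55
tool_pos: [0.4539, -0.338, 0.0206]
tool_rot: [0.321, 0.63, 0.321, -0.63]
contact_force: [0.8, -0.9, -1.4]
gripper_width: 0.498
```

Emit:
{"op": "play_rows", "data": {
  "motion": [
    [0.1,[0,0,0],0],
    [-0.1,[0,0,0],0],
    [-0.3,[0,0,0],0],
    [-0.45,[0,0,0],0],
    [-0.47,[0,0,0],0]
  ]
}}

```text
time: 15.05
tool_pos: [0.4535, -0.3377, 0.0203]
tool_rot: [-0.321, -0.63, -0.321, 0.63]
contact_force: [-1.6, -0.5, -2.1]
gripper_width: 0.737
```

```bash
python3 - <<'E'
from h import *
pose()
p,d,ci=grab('scene'); a=cv2.resize(p[310:390,170:250],None,fx=7,fy=7,interpolation=cv2.INTER_CUBIC)
cv2.imwrite('pics/c14.png',a[...,::-1])
E
```

```text
t 15.05 tcp [ 0.4535 -0.3377  0.0203] openyaw -126.02 x [-0.  0. -1.] F [-1.6 -0.5 -2.1] w 0.737
```

View pics/c14.png

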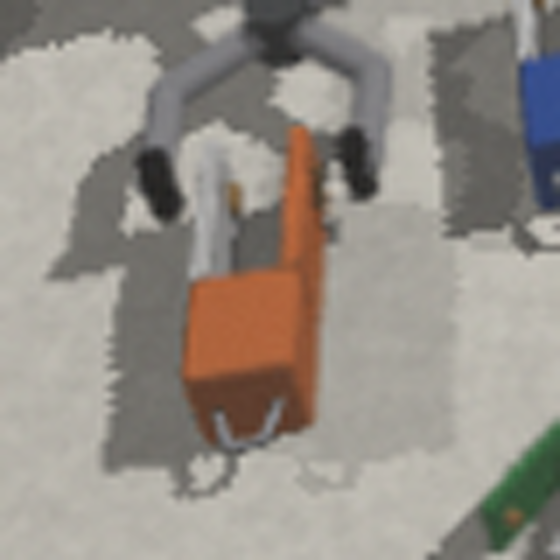

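Emit:
{"op": "play_rows", "data": {
  "motion": [
    [-0.47,[0,0,0.04],0],
    [-0.47,[-0.005,0.02,0.06],0.05],
    [-0.47,[-0.01,0.07,0.06],0.1],
    [-0.47,[-0.015,0.12,0.06],0.149],
    [-0.47,[-0.02,0.17,0.06],0.149]
  ]
}}

```text
time: 15.6
tool_pos: [0.4334, -0.1671, 0.0808]
tool_rot: [0.367, 0.605, 0.367, -0.604]
contact_force: [0.8, 0.4, -1.5]
gripper_width: 0.738
```

Emit:
{"op": "play_rows", "data": {
  "motion": [
    [-0.47,[-0.003,0.04,0],0],
    [-0.47,[-0.003,0.055,-0.01],0],
    [-0.47,[-0.003,0.055,-0.02],0],
    [-0.47,[-0.003,0.055,-0.02],0],
    [-0.47,[-0.003,0.055,-0.02],0]
  ]
}}

```text
time: 16.1
tool_pos: [0.4307, -0.1143, 0.0603]
tool_rot: [-0.367, -0.604, -0.367, 0.605]
contact_force: [-0.2, 0.4, -1.3]
gripper_width: 0.738
```

```bash
python3 - <<'E'
from h import *
pose()
(p,d,ci),b=two('c15.png',(220,220),(270,150))
HUES['green']=(40,90)
clasp_fit('scene',p,d,ci,'green');clasp_fit('side',*b,'green')
print(lm('side','pliers_jaws'),lm('side','clasp1_studs'),lm('side','clasp1_block'),lm('side','clasp1'))
print(lm('scene','pliers_jaws'),lm('scene','clasp1_studs'),lm('scene','clasp1_block'),lm('scene','clasp1'))
pose()
E
```

```text
t 16.1 tcp [ 0.4307 -0.1143  0.0603] openyaw -117.53 x [-0.001 -0.    -1.   ] F [-0.2  0.4 -1.3] w 0.738
side green px [324. 216.] rect c [ 577.1 -166.1] size [23. 74.] ang 129.5 zt 0.037 n 42
[([0.5418, -0.1703, 0.066], 0.56), ([0.5811, -0.185, 0.0028], 0.55)] [([0.244, -0.2252, 0.0271], 0.65), ([0.5395, -0.1671, 0.0201], 0.55), ([0.7042, -0.4068, 0.0124], 0.54)] [([0.5905, -0.1905, 0.0172], 0.81), ([0.2612, -0.3053, 0.0268], 0.64), ([0.6901, -0.3745, 0.0118], 0.46)] [([0.2542, -0.2841, 0.0017], 0.82), ([0.5808, -0.3094, -0.0], 0.74), ([0.6914, -0.3899, -0.0002], 0.59), ([0.5819, -0.182, 0.002], 0.56), ([0.5842, -0.431, 0.0005], 0.56)]
[([0.5407, -0.1665, 0.0667], 0.79), ([0.5712, -0.1856, 0.0022], 0.36)] [([0.2382, -0.2315, 0.0287], 0.77), ([0.7016, -0.4069, 0.0105], 0.74), ([0.557, 0.3131, -0.0005], 0.73), ([0.5345, -0.1687, 0.0161], 0.63)] [([0.5903, -0.191, 0.0228], 0.92), ([0.6912, -0.3761, 0.0074], 0.82), ([0.256, -0.3045, 0.0232], 0.77)] [([0.5746, -0.1847, -0.0004], 0.85), ([0.6945, -0.3857, 0.0027], 0.78), ([0.5842, -0.309, -0.0041], 0.76), ([0.2545, -0.2835, 0.0001], 0.73), ([0.5905, -0.4332, -0.0028], 0.56), ([0.7849, 0.0543, -0.0004], 0.51)]
t 16.6 tcp [ 0.4308 -0.1137  0.0605] openyaw -117.49 x [ 0. -0. -1.] F [-0.2 -0.5 -3.1] w 0.734
```

View pics/c15.png

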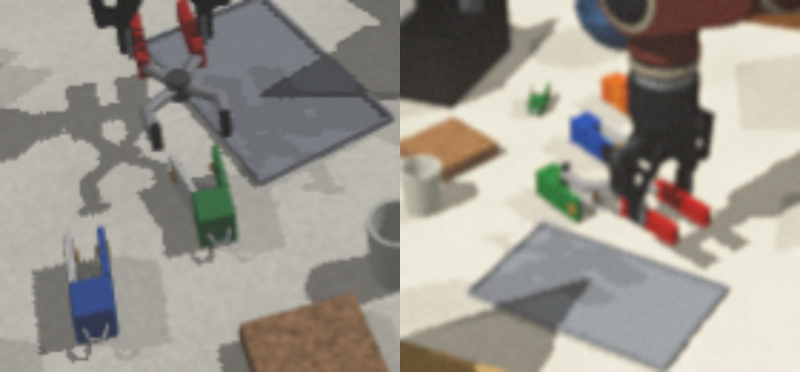

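Emit:
{"op": "play_rows", "data": {
  "motion": [
    [-0.47,[0.003,-0.001,0],0],
    [-0.47,[0.003,-0.001,-0.015],0],
    [-0.47,[0.003,-0.001,-0.03],0],
    [-0.47,[0.003,-0.001,-0.04],0],
    [-0.47,[0.003,-0.001,-0.042],0]
  ]
}}

```text
time: 17.1
tool_pos: [0.4327, -0.114, 0.017]
tool_rot: [-0.366, -0.604, -0.368, 0.605]
contact_force: [-0.4, 0.1, -1.8]
gripper_width: 0.74
```

```bash
python3 - <<'E'
from h import *
pose()
p,d,ci=grab('scene'); a=cv2.resize(p[250:330,250:330],None,fx=7,fy=7,interpolation=cv2.INTER_CUBIC)
cv2.imwrite('pics/c16.png',a[...,::-1])
E
```

```text
t 17.1 tcp [ 0.4327 -0.114   0.017 ] openyaw -117.48 x [-0.003  0.001 -1.   ] F [-0.4  0.1 -1.8] w 0.74
```

View pics/c16.png

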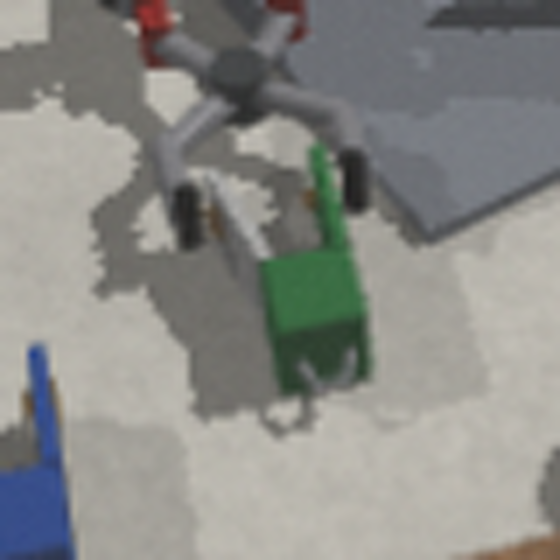

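Emit:
{"op": "play_rows", "data": {
  "motion": [
    [-0.4,[0,0,0],0],
    [-0.2,[0,0,0.001],0],
    [0,[0,0,0.002],0],
    [0.2,[0,0,0.003],0],
    [0.2,[0,0,0.003],0]
  ]
}}

```text
time: 17.65
tool_pos: [0.4341, -0.1147, 0.0219]
tool_rot: [0.367, 0.605, 0.367, -0.604]
contact_force: [-0.6, -0.3, -1.6]
gripper_width: 0.497
```

Emit:
{"op": "play_rows", "data": {
  "motion": [
    [0.2,[0,0,0],0],
    [0.2,[0,0,0],0],
    [0.2,[0,0,0],0]
  ]
}}

```text
time: 17.95
tool_pos: [0.434, -0.1147, 0.0216]
tool_rot: [0.367, 0.605, 0.367, -0.604]
contact_force: [0.7, -0.3, -1.3]
gripper_width: 0.497
```

Emit:
{"op": "play_rows", "data": {
  "motion": [
    [0.1,[0,0,0],0],
    [-0.1,[0,0,0],0],
    [-0.3,[0,0,0],0],
    [-0.45,[0,0,0],0],
    [-0.47,[0,0,0],0]
  ]
}}

```text
time: 18.45
tool_pos: [0.4336, -0.1145, 0.0213]
tool_rot: [-0.367, -0.604, -0.367, 0.605]
contact_force: [-0.2, 0.8, -1.7]
gripper_width: 0.736
```

```bash
python3 - <<'E'
from h import *
pose()
p,d,ci=grab('scene','s17.png'); a=cv2.resize(p[250:330,250:330],None,fx=7,fy=7,interpolation=cv2.INTER_CUBIC)
cv2.imwrite('pics/c17.png',a[...,::-1])
print(lm('scene','tray'))
q,e,cj=grab('side');print(lm('side','tray'))
for n,(P,D,C) in {'s':(p,d,ci),'d':(q,e,cj)}.items():
    X=cloud(C,D); hsv=cv2.cvtColor(P,cv2.COLOR_RGB2HSV)
    # tray: low z 0..0.012 and grayish darker
    m=(X[...,0]>.3)&(X[...,0]<.65)&(X[...,1]>-.16)&(X[...,1]<.1)&(X[...,2]>-.004)&(X[...,2]<.014)&(hsv[...,2]<150)&(hsv[...,0]>100)&(hsv[...,1]>15)
    cc,l,st,c=cv2.connectedComponentsWithStats(m.astype(np.uint8)); i=1+np.argmax(st[1:,4]); 
    r=cv2.minAreaRect((X[l==i][:,:2]*1000).astype(np.float32)); print(n,r,st[i])
E
```

```text
t 18.45 tcp [ 0.4336 -0.1145  0.0213] openyaw -117.48 x [-0.  0. -1.] F [-0.2  0.8 -1.7] w 0.736
[([0.4737, -0.0373, 0.0015], 0.81), ([0.5851, -0.4317, -0.0019], 0.56)]
[([0.4699, -0.0351, -0.0007], 0.59), ([0.5603, 0.3109, -0.002], 0.2)]
s ((476.8389892578125, -35.31724548339844), (146.4697265625, 243.40420532226562), 78.91873931884766) [ 290  218   65   65 1831]
d ((419.1802062988281, -86.77595520019531), (8.01687240600586, 20.378543853759766), 85.75823974609375) [359 244   7   3   7]
```

View pics/c17.png

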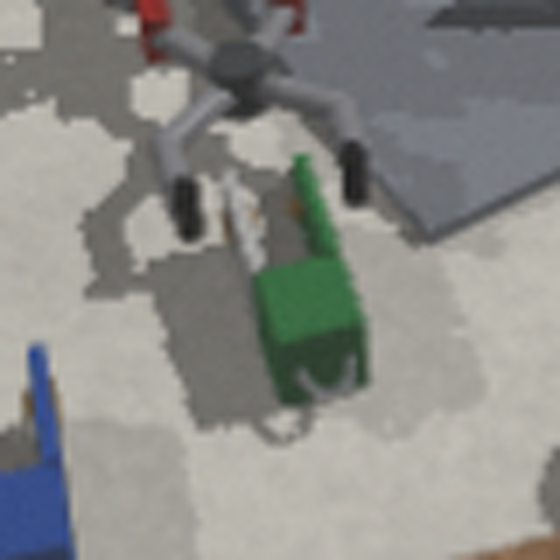

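Emit:
{"op": "play_rows", "data": {
  "motion": [
    [-0.47,[0,0,0.04],0],
    [-0.47,[0,0.02,0.05],0.1],
    [-0.47,[0.002,0.055,0.05],0.2],
    [-0.47,[0.003,0.086,0.04],0.288],
    [-0.47,[0.003,0.086,0.02],0.288]
  ]
}}

```text
time: 19.15
tool_pos: [0.4383, -0.0263, 0.0429]
tool_rot: [0.452, 0.546, 0.45, -0.543]
contact_force: [0.5, 0.0, -2.2]
gripper_width: 0.737
```

Emit:
{"op": "play_rows", "data": {
  "motion": [
    [-0.47,[0,0,-0.012],0],
    [-0.47,[0,0,-0.022],0],
    [-0.47,[0,0,-0.03],0],
    [-0.47,[0,0,-0.034],0],
    [-0.47,[0,0,-0.034],0]
  ]
}}

```text
time: 19.65
tool_pos: [0.4364, -0.0289, 0.007]
tool_rot: [-0.449, -0.546, -0.45, 0.546]
contact_force: [-0.1, -0.2, -1.6]
gripper_width: 0.739
```

```bash
python3 - <<'E'
from h import *
pose()
p,d,ci=grab('wrist','w18.png'); pliers_meas(p,d,ci)
p,d,ci=grab('scene'); cv2.imwrite('pics/c18.png',cv2.resize(p[190:310,240:380],None,fx=5,fy=5)[...,::-1])
pose()
E
```

```text
t 19.65 tcp [ 0.4364 -0.0289  0.007 ] openyaw -101.03 x [-0.001  0.    -1.   ] F [-0.1 -0.2 -1.6] w 0.739
handle [433.8  -6. ] [21.3 77.2] ang -9.4 ztop 0.0296 [270.15055504 286.56544866]
handle [425.6 -47.1] [20.6 76.8] ang -12.1 ztop 0.0295 [377.4799909  285.87130514]
t 19.75 tcp [ 0.4371 -0.0289  0.0078] openyaw -101.02 x [ 0.001 -0.    -1.   ] F [ 0.4 -0.2 -1.7] w 0.732
```

View pics/c18.png

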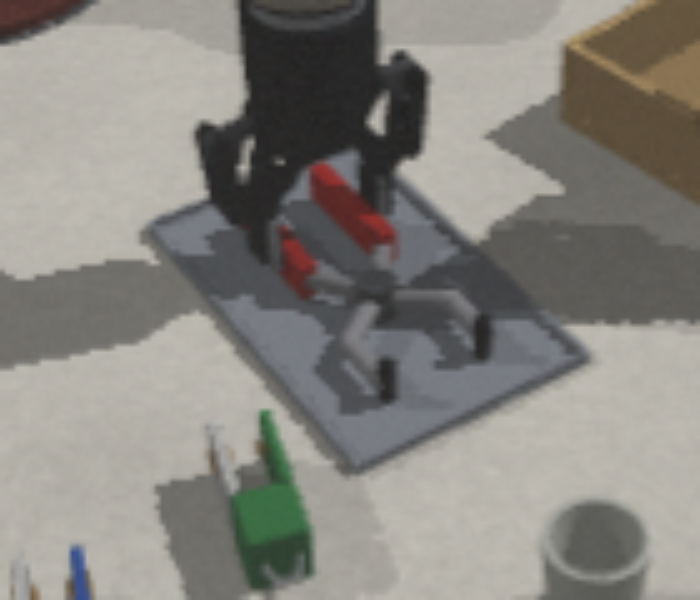

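View pics/w18.png

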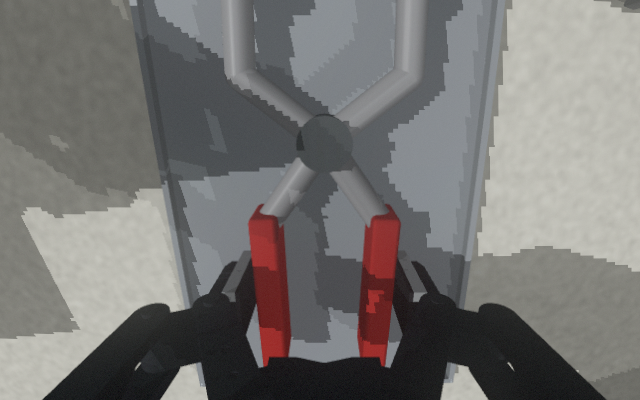

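Emit:
{"op": "play_rows", "data": {
  "motion": [
    [-0.47,[0,0,-0.002],0],
    [-0.47,[0,0,-0.003],0],
    [-0.6,[0,0,-0.003],0],
    [-0.8,[0,0,-0.003],0],
    [-1,[0,0,-0.003],0]
  ]
}}

```text
time: 20.25
tool_pos: [0.4371, -0.0286, 0.0048]
tool_rot: [0.45, 0.546, 0.45, -0.545]
contact_force: [0.2, 0.2, -0.1]
gripper_width: 0.998
```

Emit:
{"op": "play_rows", "data": {
  "motion": [
    [-1,[0,0,0],0],
    [-1,[0,0,0.02],0],
    [-1,[-0.01,0,0.06],0],
    [-1,[-0.02,0,0.11],0],
    [-1,[-0.02,0,0.15],0]
  ]
}}

```text
time: 20.75
tool_pos: [0.416, -0.0284, 0.1564]
tool_rot: [0.45, 0.546, 0.45, -0.545]
contact_force: [1.3, -0.1, -0.6]
gripper_width: 1.001
```

```bash
python3 - <<'E'
from h import *
pose()
p,d,ci=grab('wrist','w19.png'); pliers_meas(p,d,ci)
P,D,C=grab('scene','s19.png')
for c in HUES: clasp_fit('scene',P,D,C,c)
for o in ('clasp0_block','clasp1_block','clasp2_block','clasp0','box','lid_edge'): print(o,lm('scene',o))
Q=grab('side','d19.png')
for c in HUES: clasp_fit('side',*Q,c)
for o in ('clasp0_block','clasp1_block','clasp2_block','clasp0','box','lid_edge'): print(o,lm('side',o))
E
```

```text
t 20.75 tcp [ 0.416  -0.0284  0.1564] openyaw -100.98 x [ 0.001 -0.    -1.   ] F [ 1.3 -0.1 -0.6] w 1.001
handle [434.    0.6] [11.5 78.3] ang -11.1 ztop 0.0279 [289.08224299 174.34018692]
handle [423.7 -52.2] [12.  77.7] ang -11.0 ztop 0.0279 [349.6584507  174.96214789]
scene blue px [541. 179.] rect c [842.6 556.9] size [56.  53.1] ang 43.7 zt 0.2376 n 240
scene blue px [252. 321.] rect c [ 578.9 -309.4] size [30.8 84.1] ang 150.7 zt 0.0379 n 205
scene orange px [207. 355.] rect c [ 581.4 -427.9] size [33.3 83.3] ang 147.1 zt 0.0371 n 292
clasp0_block [([0.5967, -0.3223, 0.0196], 0.68), ([0.5543, -0.0474, 0.015], 0.61)]
clasp1_block [([0.5938, -0.1962, 0.0165], 0.91), ([0.6964, -0.3767, 0.0124], 0.8), ([0.2568, -0.3072, 0.0227], 0.56)]
clasp2_block [([0.599, -0.4425, 0.0185], 0.67)]
clasp0 [([0.6934, -0.3819, 0.0012], 0.86), ([0.5795, -0.1918, -0.0016], 0.79), ([0.2538, -0.2863, -0.0004], 0.79), ([0.588, -0.4313, -0.0012], 0.74), ([0.5809, -0.3099, -0.0037], 0.7)]
box [([0.5575, 0.312, -0.0035], 0.97)]
lid_edge [([0.6034, 0.3114, 0.2794], 0.72)]
side blue px [335. 196.] rect c [ 58
[... 450 characters left out ...]
750.7 -218.5] size [84.7 84.6] ang 67.2 zt 0.0267 n 237
side orange px [242. 317.] rect c [623.2 392.3] size [128.   43.6] ang 87.3 zt 0.1633 n 1180
clasp0_block [([0.5966, -0.3197, 0.0208], 0.46)]
clasp1_block [([0.2594, -0.3063, 0.0244], 0.65), ([0.591, -0.1956, 0.0154], 0.56), ([0.6921, -0.3743, 0.0096], 0.55)]
clasp2_block [([0.6012, -0.4438, 0.0188], 0.47)]
clasp0 [([0.2546, -0.2842, 0.0028], 0.81), ([0.5814, -0.1911, 0.0011], 0.65), ([0.5857, -0.4326, 0.0026], 0.56), ([0.5836, -0.3121, -0.0027], 0.52), ([0.6895, -0.3856, -0.0019], 0.45)]
box [([0.5598, 0.3098, -0.0019], 0.7)]
lid_edge [([0.6031, 0.3057, 0.2846], 0.74), ([0.587, -0.1923, 0.0189], 0.7), ([0.5016, -0.0388, 0.0017], 0.31)]
```

View pics/w19.png

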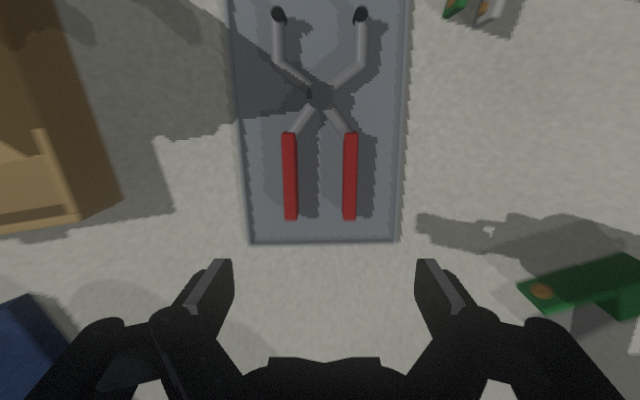

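View pics/s19.png

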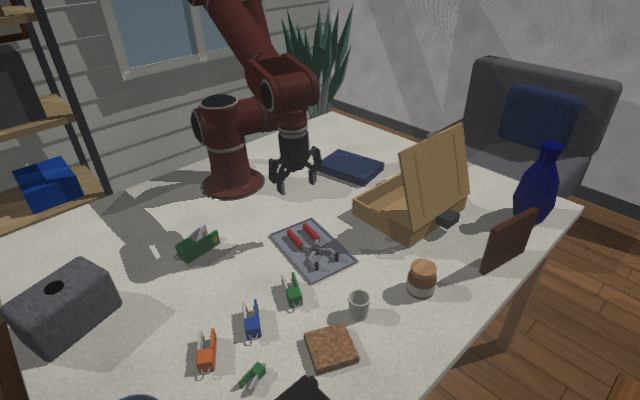

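Emit:
{"op": "play_rows", "data": {
  "motion": [
    [-1,[0.02,-0.035,0.005],-0.08],
    [-1,[0.04,-0.07,0.005],-0.16],
    [-1,[0.06,-0.105,0.005],-0.26],
    [-1,[0.085,-0.14,0.005],-0.26],
    [-1,[0.085,-0.14,0.005],-0.26]
  ]
}}

```text
time: 22.0
tool_pos: [0.5034, -0.1721, 0.1591]
tool_rot: [-0.375, -0.6, -0.374, 0.6]
contact_force: [-0.8, 1.4, -0.1]
gripper_width: 0.999
```

```bash
cat >> h.py <<'E'
def block_fit(p,d,ci,col,near):
    """top face z>0.03 coloured; L-shape fit by brute search of pose"""
    P=cloud(ci,d); hsv=cv2.cvtColor(p,cv2.COLOR_RGB2HSV); lo,hi=HUES[col]
    m=(hsv[...,0]>=lo)&(hsv[...,0]<=hi)&(hsv[...,1]>100)&(P[...,2]>0.032)&(P[...,2]<0.043)&(np.hypot(P[...,0]-near[0],P[...,1]-near[1])<.075)
    a=(P[m][:,:2]*1000).astype(np.float32); print(col,len(a),'z',np.round(np.median(P[m][:,2]),4))
    r=cv2.minAreaRect(a); b=cv2.boxPoints(r); e=b[1]-b[0]; e2=b[2]-b[1]
    if np.hypot(*e2)>np.hypot(*e): e=e2
    e=e/np.hypot(*e); e=e*np.sign(e[0]); print(' rect',np.round(r[0],1),np.round(r[1],1),'yaw',round(np.degrees(np.arctan2(e[1],e[0])),1),'block',np.round(np.array(r[0])+e*25,1))
E
python3 - <<'E'
from h import *
pose()
p,d,ci=grab('wrist','w20.png')
HUES['green']=(40,90)
block_fit(p,d,ci,'green',(.58,-.19))
block_fit(p,d,ci,'blue',(.58,-.31))
print(lm('wrist','clasp1_block'),lm('wrist','clasp1'))
E
```

```text
t 22.0 tcp [ 0.5034 -0.1721  0.1591] openyaw -116.07 x [-0.    -0.001 -1.   ] F [-0.8  1.4 -0.1] w 0.999
green 1856 z 0.0361
 rect [ 570.5 -183.4] [30.8 81.9] yaw -25.4 block [ 593.  -194.1]
blue 1615 z 0.036
 rect [ 569.8 -303.4] [32.6 66.8] yaw -29.2 block [ 591.7 -315.5]
[([0.2584, -0.3061, 0.0266], 0.86), ([0.5976, -0.1937, 0.0143], 0.69), ([0.5952, -0.3244, 0.019], 0.65)] [([0.5809, -0.3164, 0.002], 0.9), ([0.5826, -0.1885, -0.0005], 0.7), ([0.2558, -0.2815, 0.003], 0.63), ([0.4962, -0.039, 0.0025], 0.38)]
```

View pics/w20.png

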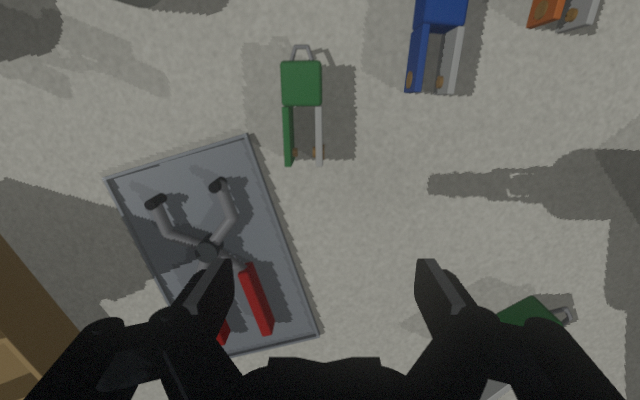

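Emit:
{"op": "play_rows", "data": {
  "motion": [
    [-1,[0.045,-0.011,-0.01],0.012],
    [-1,[0.09,-0.022,-0.04],0.012],
    [-1,[0.09,-0.022,-0.085],0.012],
    [-1,[0.09,-0.022,-0.1],0.012],
    [-1,[0.09,-0.022,-0.1],0.012]
  ]
}}

```text
time: 22.65
tool_pos: [0.5886, -0.1882, 0.056]
tool_rot: [-0.377, -0.595, -0.382, 0.598]
contact_force: [-0.1, 0.1, 0.2]
gripper_width: 0.997
```

```bash
python3 - <<'E'
from h import *
pose()
Q=grab('side')
P=cloud(Q[2],Q[1]); hsv=cv2.cvtColor(Q[0],cv2.COLOR_RGB2HSV)
m=(abs(P[...,2]-.060)<.003)&(P[...,0]>.4)&(P[...,0]<.72)&(P[...,1]>.12)&(P[...,1]<.5)&(hsv[...,0]>10)&(hsv[...,0]<28)&(hsv[...,1]>60)
a=(P[m][:,:2]*1000).astype(np.float32); r=cv2.minAreaRect(a); print(len(a),r)
b=a[a[:,0]<460]; print(np.polyfit(b[:,1],b[:,0],1), np.percentile(a,[1,99],axis=0))
p,d,ci=grab('wrist','w21.png')
block_fit(p,d,ci,'green',(.58,-.19))
pose()
E
```

```text
t 22.65 tcp [ 0.5886 -0.1882  0.056 ] openyaw -115.12 x [-0.007  0.003 -1.   ] F [-0.1  0.1  0.2] w 0.997
1231 ((559.0162353515625, 312.65576171875), (294.08734130859375, 234.64044189453125), 87.46160888671875)
[2.31938029e-02 4.40631097e+02] [[441.95907288 167.87461243]
 [677.03336792 459.20003052]]
green 2142 z 0.0361
 rect [ 570.9 -184.3] [32. 84.] yaw -26.1 block [ 593.4 -195.3]
t 22.75 tcp [ 0.5917 -0.19    0.0609] openyaw -115.15 x [ 0.001 -0.001 -1.   ] F [ 0.2 -0.1  0. ] w 1.0
```

View pics/w21.png

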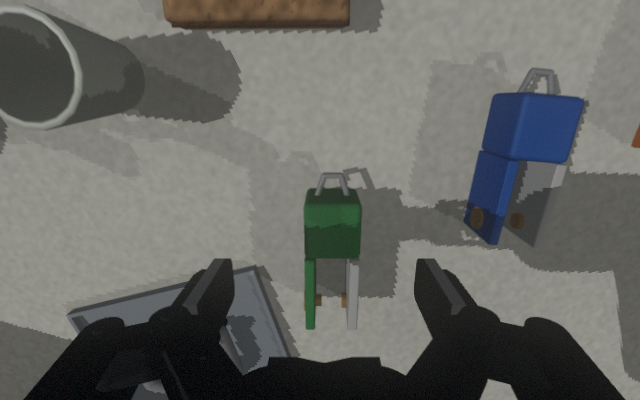

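Emit:
{"op": "play_rows", "data": {
  "motion": [
    [-1,[0.002,-0.005,0],-0.01],
    [-1,[0.002,-0.005,-0.02],-0.01],
    [-1,[0.002,-0.005,-0.04],-0.01],
    [-1,[0.002,-0.005,-0.054],-0.01],
    [-1,[0.002,-0.005,-0.054],-0.01]
  ]
}}

```text
time: 23.25
tool_pos: [0.5928, -0.1954, 0.0046]
tool_rot: [-0.375, -0.599, -0.376, 0.599]
contact_force: [0.7, 0.3, -0.1]
gripper_width: 1.001
```

Emit:
{"op": "play_rows", "data": {
  "motion": [
    [-0.2,[0,0,0],0],
    [0.3,[0,0,0],0],
    [0.4,[0,0,0],0],
    [0.4,[0,0,0],0],
    [0.4,[0,0,0.02],0]
  ]
}}

```text
time: 23.75
tool_pos: [0.5916, -0.1946, 0.023]
tool_rot: [-0.374, -0.598, -0.378, 0.6]
contact_force: [-1.1, 0.3, -1.0]
gripper_width: 0.38
```

Emit:
{"op": "play_rows", "data": {
  "motion": [
    [0.4,[0,0.0,0.05],0],
    [0.4,[-0.01,0.02,0.09],0],
    [0.4,[-0.02,0.06,0.12],0],
    [0.4,[-0.04,0.1,0.12],-0.1],
    [0.4,[-0.055,0.145,0.12],-0.2]
  ]
}}

```text
time: 24.25
tool_pos: [0.5388, -0.0498, 0.1475]
tool_rot: [0.313, 0.635, 0.312, -0.633]
contact_force: [0.3, 0.1, -1.3]
gripper_width: 0.377
```

Emit:
{"op": "play_rows", "data": {
  "motion": [
    [0.4,[-0.01,0.045,0],-0.08],
    [0.4,[-0.015,0.09,0],-0.08],
    [0.4,[-0.015,0.135,0],-0.08],
    [0.4,[-0.015,0.18,0],-0.08],
    [0.4,[-0.015,0.22,0],-0.08]
  ]
}}

```text
time: 24.75
tool_pos: [0.5232, 0.1716, 0.1457]
tool_rot: [0.289, 0.646, 0.289, -0.645]
contact_force: [-0.2, -1.1, -1.0]
gripper_width: 0.375
```

```bash
python3 - <<'E'
from h import *
s=pose(); print(np.round(s['joint_pos'],2))
P,D,C=grab('scene','s22.png')
Q=grab('side','d22.png')
pose()
E
```

```text
t 24.75 tcp [0.5232 0.1716 0.1457] openyaw -131.76 x [ 0.001  0.    -1.   ] F [-0.2 -1.1 -1. ] w 0.375
[ 0.18 -0.06  1.87  0.    1.33  2.48]
t 24.85 tcp [0.523  0.1736 0.1456] openyaw -131.49 x [ 0.     0.002 -1.   ] F [ 0.6 -0.7 -1.5] w 0.378
```

View pics/s22.png

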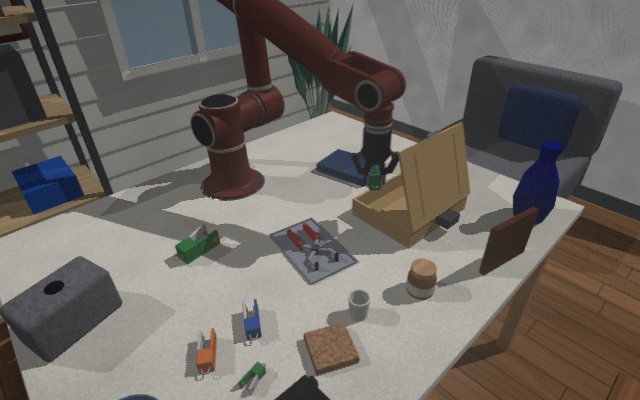

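View pics/d22.png

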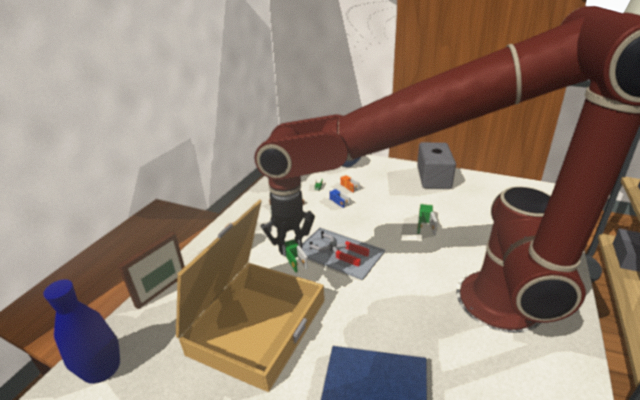

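```bash
python3 - <<'E'
from h import *
P,D,C=grab('scene'); Q=grab('side'); s=pose()
for n,X in (('sc',cloud(C,D)),('sd',cloud(Q[2],Q[1]))):
    q=X[np.isfinite(X[...,0])]; q=q[(q[:,0]>.35)&(q[:,0]<.75)&(q[:,1]<.158)&(q[:,1]>0.0)&(q[:,2]>.1)]
    dz=q[:,2]-s['tool_pos'][2]
    for z in np.arange(-.02,.42,.03):
        k=q[(dz>z)&(dz<z+.03)]
        if len(k)>3: print(n,round(z,2),len(k),'xmax rel',round(np.percentile(k[:,0],98)-s['tool_pos'][0],3))
X=cloud(C,D);q=X[np.isfinite(X[...,0])];q=q[(q[:,0]>.4)&(q[:,0]<.72)&(q[:,1]<.3)&(q[:,1]>0.05)&(q[:,2]>.25)];q=q[q[:,0]<.60]
print(np.percentile(q[:,0],[50,90,99]),len(q))
E
```

```text
t 24.95 tcp [0.5234 0.1701 0.1454] openyaw -131.68 x [-0.    -0.001 -1.   ] F [ 0.  -0.4 -1.3] w 0.375
sc -0.02 26 xmax rel 0.025
sc 0.01 80 xmax rel 0.023
sc 0.04 102 xmax rel 0.002
sc 0.07 154 xmax rel 0.008
sc 0.1 131 xmax rel 0.024
sc 0.13 211 xmax rel 0.034
sc 0.16 203 xmax rel 0.033
sc 0.19 216 xmax rel 0.031
sc 0.22 178 xmax rel 0.034
sc 0.25 582 xmax rel 0.049
sc 0.28 938 xmax rel 0.048
sc 0.31 864 xmax rel 0.029
sc 0.34 538 xmax rel -0.082
sc 0.37 123 xmax rel -0.15
sd 0.01 23 xmax rel 0.008
sd 0.04 100 xmax rel -0.003
sd 0.07 112 xmax rel -0.022
sd 0.1 65 xmax rel -0.025
sd 0.16 6 xmax rel -0.024
sd 0.28 97 xmax rel 0.043
sd 0.31 555 xmax rel 0.028
sd 0.34 141 xmax rel -0.076
sd 0.37 55 xmax rel -0.15
[0.52298029 0.55886779 0.57208694] 4885
```

Emit:
{"op": "play_rows", "data": {
  "motion": [
    [0.4,[0,0.045,0],0],
    [0.4,[0,0.09,0],0],
    [0.4,[0,0.135,0],0],
    [0.4,[0,0.18,-0.01],0],
    [0.4,[0,0.208,-0.03],0]
  ]
}}

```text
time: 25.45
tool_pos: [0.5256, 0.3794, 0.1176]
tool_rot: [0.288, 0.647, 0.289, -0.644]
contact_force: [0.7, -0.6, -0.5]
gripper_width: 0.376
```

Emit:
{"op": "play_rows", "data": {
  "motion": [
    [0.4,[0,0,-0.02],0],
    [0.4,[0,0,-0.05],0],
    [0.4,[0,0,-0.07],0],
    [0.4,[0,0,-0.07],0]
  ]
}}

```text
time: 25.85
tool_pos: [0.5216, 0.3744, 0.0411]
tool_rot: [-0.289, -0.643, -0.288, 0.649]
contact_force: [-0.2, -0.9, -1.2]
gripper_width: 0.378
```

```bash
python3 - <<'E'
from h import *
s=pose(); print(np.round(s['joint_pos'],2))
P,D,C=grab('scene','s23.png')
p=grab('wrist','w23.png')
Q=grab('side')
cv2.imwrite('pics/d23.png',cv2.resize(Q[0][150:400,150:400],None,fx=2.4,fy=2.4)[...,::-1])
pose()
E
```

```text
t 25.85 tcp [0.5216 0.3744 0.0411] openyaw -131.91 x [-0.007 -0.004 -1.   ] F [-0.2 -0.9 -1.2] w 0.378
[ 0.51  0.28  1.7  -0.    1.18  2.81]
t 26.0 tcp [0.525  0.377  0.0468] openyaw -131.88 x [ 0.002  0.001 -1.   ] F [-0.4 -0.2 -0.8] w 0.374
```

View pics/d23.png

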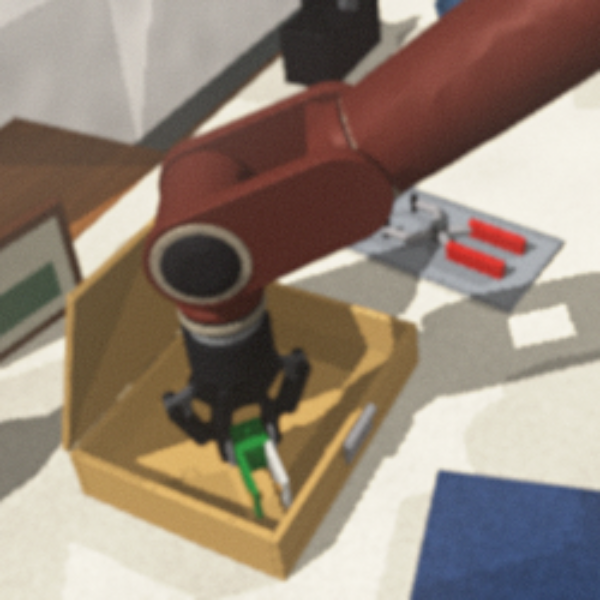

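View pics/w23.png

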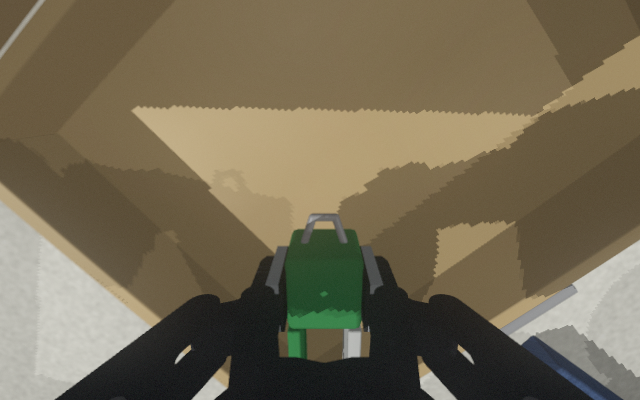

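Emit:
{"op": "play_rows", "data": {
  "motion": [
    [0.4,[0,0,-0.015],0],
    [0.4,[0,0,-0.025],0],
    [0.4,[0,0,-0.031],0],
    [0.4,[0,0,-0.031],0],
    [0.4,[0,0,-0.031],0]
  ]
}}

```text
time: 26.5
tool_pos: [0.5239, 0.3775, 0.0148]
tool_rot: [0.289, 0.646, 0.289, -0.645]
contact_force: [-1.3, -0.9, 2.3]
gripper_width: 0.377
```

Emit:
{"op": "play_rows", "data": {
  "motion": [
    [0.2,[0,0,0],0],
    [0,[0,0,0],0],
    [-0.1,[0,0,0],0],
    [-0.1,[0,0,0.03],0],
    [-0.1,[0,0,0.07],0]
  ]
}}

```text
time: 27.0
tool_pos: [0.5215, 0.3762, 0.0817]
tool_rot: [-0.289, -0.643, -0.288, 0.648]
contact_force: [0.8, 0.2, 0.9]
gripper_width: 0.548
```

```bash
python3 - <<'E'
from h import *
s=pose()
Q=grab('side')
cv2.imwrite('pics/d24.png',cv2.resize(Q[0][150:400,150:400],None,fx=2.4,fy=2.4)[...,::-1])
E
```

```text
t 27.0 tcp [0.5215 0.3762 0.0817] openyaw -131.81 x [-0.006 -0.003 -1.   ] F [0.8 0.2 0.9] w 0.548
```

View pics/d24.png

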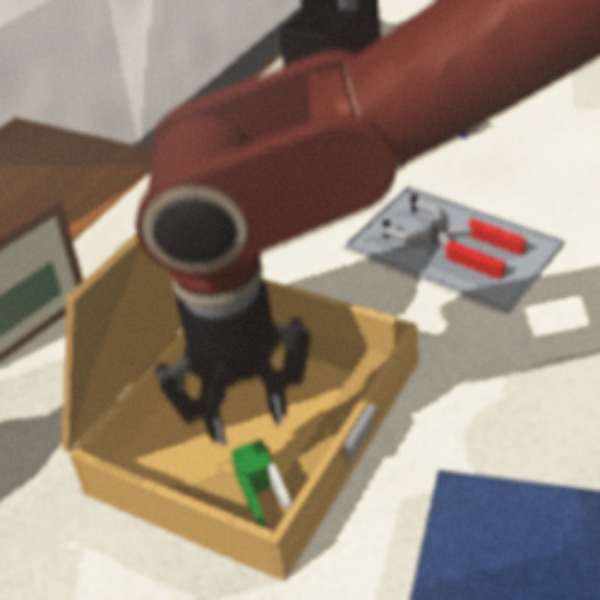

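Emit:
{"op": "play_rows", "data": {
  "motion": [
    [-1,[0,0,0.045],0],
    [-1,[0,-0.04,0.065],0],
    [-1,[0,-0.085,0.065],0.06],
    [-1,[0,-0.13,0.065],0.12],
    [-1,[0,-0.175,0.065],0.2]
  ]
}}

```text
time: 27.55
tool_pos: [0.5237, 0.2011, 0.1498]
tool_rot: [0.353, 0.613, 0.353, -0.612]
contact_force: [0.4, -1.1, -0.4]
gripper_width: 1.002
```

Emit:
{"op": "play_rows", "data": {
  "motion": [
    [-1,[0,-0.048,0],0],
    [-1,[0,-0.096,0],0],
    [-1,[0,-0.144,0],0],
    [-1,[0,-0.192,0],0],
    [-1,[0,-0.24,0],0]
  ]
}}

```text
time: 28.05
tool_pos: [0.5235, -0.0394, 0.1496]
tool_rot: [0.352, 0.614, 0.352, -0.613]
contact_force: [1.3, 0.1, -0.8]
gripper_width: 0.998
```

Emit:
{"op": "play_rows", "data": {
  "motion": [
    [-1,[0,-0.048,0],0],
    [-1,[0,-0.096,0],0],
    [-1,[0,-0.144,0],0],
    [-1,[0,-0.192,0],0],
    [-1,[0,-0.24,-0.01],0]
  ]
}}

```text
time: 28.55
tool_pos: [0.5245, -0.2803, 0.1412]
tool_rot: [0.353, 0.614, 0.35, -0.613]
contact_force: [0.9, 0.0, 0.8]
gripper_width: 0.997
```

Emit:
{"op": "play_rows", "data": {
  "motion": [
    [-1,[0,-0.01,-0.01],0],
    [-1,[0,-0.01,-0.02],0],
    [-1,[0,-0.01,-0.02],0]
  ]
}}

```text
time: 28.85
tool_pos: [0.5225, -0.2857, 0.1168]
tool_rot: [-0.35, -0.613, -0.353, 0.614]
contact_force: [-0.2, 0.3, -0.5]
gripper_width: 0.998
```

```bash
python3 - <<'E'
from h import *
s=pose()
p,d,ci=grab('wrist','w25.png')
block_fit(p,d,ci,'blue',(.58,-.31))
block_fit(p,d,ci,'orange',(.58,-.43))
P,D,C=grab('scene')
for c in ('blue','orange'): clasp_fit('scene',P,D,C,c)
E
```

```text
t 28.85 tcp [ 0.5225 -0.2857  0.1168] openyaw -120.33 x [-0.003  0.003 -1.   ] F [-0.2  0.3 -0.5] w 0.998
blue 3041 z 0.0361
 rect [ 577.1 -308.5] [32.2 83.9] yaw -29.5 block [ 598.9 -320.9]
orange 1888 z 0.0359
 rect [ 569.5 -419.6] [32.9 61.7] yaw -32.9 block [ 590.5 -433.2]
scene blue px [541. 180.] rect c [842.4 557. ] size [54.8 56.6] ang 92.4 zt 0.237 n 243
scene blue px [252. 321.] rect c [ 579.5 -309.9] size [31.4 83.1] ang 150.5 zt 0.038 n 202
scene orange px [190. 133.] rect c [ 467.7 -303.4] size [12.3 30. ] ang 143.8 zt 0.4532 n 40
scene orange px [207. 355.] rect c [ 580.6 -426.8] size [32.8 85.9] ang 146.5 zt 0.0373 n 293
```

View pics/w25.png

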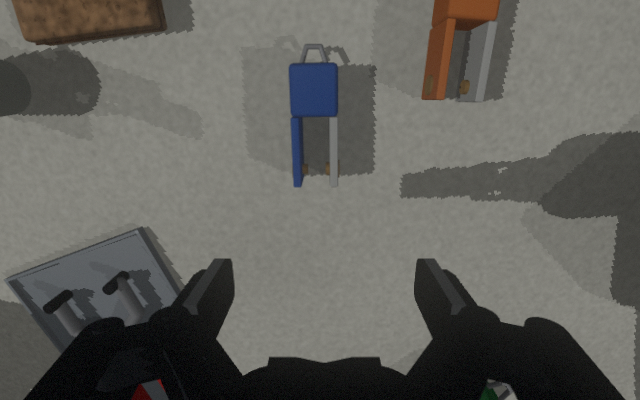

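Emit:
{"op": "play_rows", "data": {
  "motion": [
    [-1,[0.04,-0.018,0],0.01],
    [-1,[0.075,-0.034,-0.02],0.01],
    [-1,[0.075,-0.034,-0.05],0.01],
    [-1,[0.075,-0.034,-0.06],0.01],
    [-1,[0.075,-0.034,-0.06],0.01]
  ]
}}

```text
time: 29.45
tool_pos: [0.5974, -0.3192, 0.0572]
tool_rot: [-0.354, -0.611, -0.357, 0.612]
contact_force: [0.0, 1.0, 0.3]
gripper_width: 0.999
```

```bash
python3 - <<'E'
from h import *
s=pose()
p,d,ci=grab('wrist','w26.png')
block_fit(p,d,ci,'blue',(.58,-.31)); pose()
E
```

```text
t 29.45 tcp [ 0.5974 -0.3192  0.0572] openyaw -119.68 x [-0.004  0.003 -1.   ] F [0.  1.  0.3] w 0.999
blue 3554 z 0.0361
 rect [ 577.2 -308.9] [32.3 84.7] yaw -29.9 block [ 598.9 -321.4]
t 29.5 tcp [ 0.5982 -0.3201  0.0591] openyaw -119.7 x [-0.001  0.001 -1.   ] F [ 0.2 -0.1  0.2] w 0.998
```

Emit:
{"op": "play_rows", "data": {
  "motion": [
    [-1,[0,-0.001,-0.02],0],
    [-1,[0,-0.001,-0.04],0],
    [-1,[0,-0.001,-0.054],0],
    [-1,[0,-0.001,-0.054],0],
    [-0.4,[0,-0.001,-0.054],0]
  ]
}}

```text
time: 30.0
tool_pos: [0.5991, -0.3227, 0.0066]
tool_rot: [0.355, 0.612, 0.354, -0.611]
contact_force: [1.3, 0.0, 0.1]
gripper_width: 0.86
```

Emit:
{"op": "play_rows", "data": {
  "motion": [
    [0.3,[0,0,0],0],
    [0.4,[0,0,0],0],
    [0.4,[0,0,0],0],
    [0.4,[0,0,0.03],0],
    [0.4,[0,0,0.07],0]
  ]
}}

```text
time: 30.5
tool_pos: [0.5965, -0.3211, 0.0728]
tool_rot: [-0.353, -0.611, -0.357, 0.613]
contact_force: [0.2, 0.3, -1.2]
gripper_width: 0.376
```

Emit:
{"op": "play_rows", "data": {
  "motion": [
    [0.4,[-0.01,0.04,0.04],0],
    [0.4,[-0.03,0.08,0.065],0],
    [0.4,[-0.045,0.125,0.065],-0.07],
    [0.4,[-0.06,0.17,0.065],-0.14],
    [0.4,[-0.075,0.215,0.065],-0.21]
  ]
}}

```text
time: 31.0
tool_pos: [0.523, -0.106, 0.1411]
tool_rot: [0.288, 0.646, 0.287, -0.646]
contact_force: [1.5, 1.2, -0.1]
gripper_width: 0.376
```

Emit:
{"op": "play_rows", "data": {
  "motion": [
    [0.4,[0,0.048,0],0],
    [0.4,[0,0.096,0],0],
    [0.4,[0,0.144,0],0],
    [0.4,[0,0.192,0],0],
    [0.4,[0,0.24,0],0]
  ]
}}

```text
time: 31.5
tool_pos: [0.5233, 0.1343, 0.1408]
tool_rot: [0.289, 0.646, 0.289, -0.645]
contact_force: [1.1, -0.6, -1.3]
gripper_width: 0.375
```

```bash
python3 - <<'E'
from h import *
s=pose()
grab('scene','s27.png')
s=pose()
E
```

```text
t 31.5 tcp [0.5233 0.1343 0.1408] openyaw -131.81 x [ 0.001 -0.    -1.   ] F [ 1.1 -0.6 -1.3] w 0.375
t 31.55 tcp [0.5227 0.1409 0.1409] openyaw -131.52 x [ 0.001  0.006 -1.   ] F [-2.4  4.2 -1.1] w 0.379
```

View pics/s27.png

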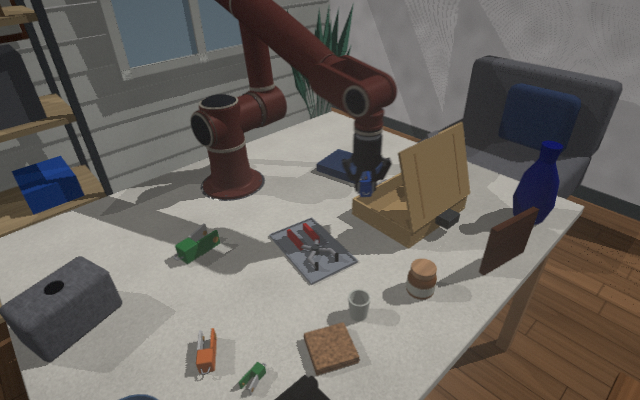

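Emit:
{"op": "play_rows", "data": {
  "motion": [
    [0.4,[0,0.048,0],0],
    [0.4,[0,0.096,0],0],
    [0.4,[0,0.14,0],0],
    [0.4,[0,0.163,-0.02],0],
    [0.4,[0,0.163,-0.05],0]
  ]
}}

```text
time: 32.05
tool_pos: [0.5253, 0.2994, 0.0928]
tool_rot: [0.29, 0.647, 0.29, -0.643]
contact_force: [0.1, 0.0, -1.4]
gripper_width: 0.379
```

Emit:
{"op": "play_rows", "data": {
  "motion": [
    [0.4,[0,0,-0.03],0],
    [0.4,[0,0,-0.055],0],
    [0.4,[0,0,-0.07],0],
    [0.4,[0,0,-0.076],0],
    [0.4,[0,0,-0.076],0]
  ]
}}

```text
time: 32.55
tool_pos: [0.5242, 0.2956, 0.0154]
tool_rot: [0.289, 0.646, 0.289, -0.645]
contact_force: [-0.0, 0.8, -0.8]
gripper_width: 0.375
```

Emit:
{"op": "play_rows", "data": {
  "motion": [
    [0.4,[0,0,0],0],
    [0.2,[0,0,0],0],
    [0,[0,0,0],0],
    [-0.1,[0,0,0],0],
    [-0.1,[0,0,0.03],0]
  ]
}}

```text
time: 33.05
tool_pos: [0.5203, 0.2939, 0.0402]
tool_rot: [-0.289, -0.642, -0.289, 0.649]
contact_force: [0.2, -0.5, -1.0]
gripper_width: 0.551
```

Emit:
{"op": "play_rows", "data": {
  "motion": [
    [-0.1,[0,0,0.045],0],
    [-1,[0,-0.04,0.09],0],
    [-1,[0,-0.085,0.11],0.06],
    [-1,[0,-0.13,0.11],0.12],
    [-1,[0,-0.175,0.11],0.15]
  ]
}}

```text
time: 33.55
tool_pos: [0.5247, 0.119, 0.1569]
tool_rot: [0.338, 0.623, 0.336, -0.62]
contact_force: [0.5, -0.5, 0.6]
gripper_width: 1.003
```

```bash
python3 - <<'E'
from h import *
s=pose()
Q=grab('side')
cv2.imwrite('pics/d28.png',cv2.resize(Q[0][150:400,150:400],None,fx=2.4,fy=2.4)[...,::-1])
E
```

```text
t 33.55 tcp [0.5247 0.119  0.1569] openyaw -123.05 x [ 0.005  0.    -1.   ] F [ 0.5 -0.5  0.6] w 1.003
```

View pics/d28.png

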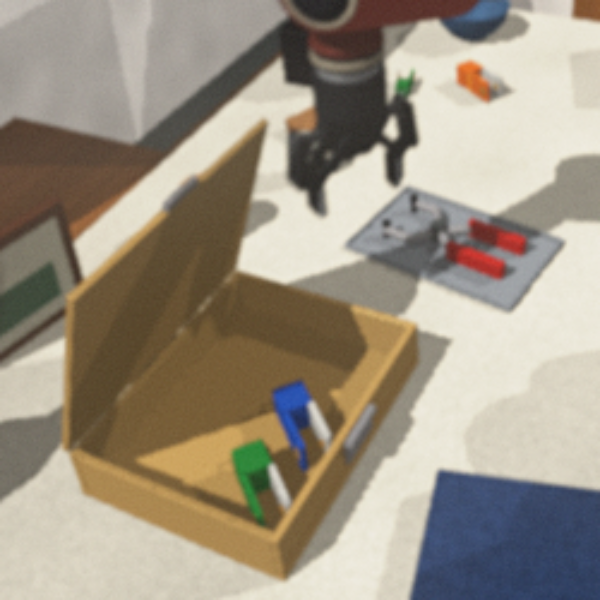

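Emit:
{"op": "play_rows", "data": {
  "motion": [
    [-1,[0,-0.048,0],0],
    [-1,[0,-0.096,0],0],
    [-1,[0,-0.144,0],0],
    [-1,[0,-0.192,0],0],
    [-1,[0,-0.24,0],0]
  ]
}}

```text
time: 34.1
tool_pos: [0.5235, -0.1214, 0.1547]
tool_rot: [0.336, 0.622, 0.336, -0.622]
contact_force: [0.2, 0.3, 0.7]
gripper_width: 1.0
```

Emit:
{"op": "play_rows", "data": {
  "motion": [
    [-1,[0,-0.048,0],0],
    [-1,[0,-0.096,0],0],
    [-1,[0,-0.144,0],0],
    [-1,[0.01,-0.192,0],0],
    [-1,[0.01,-0.24,-0.01],0]
  ]
}}

```text
time: 34.6
tool_pos: [0.535, -0.3624, 0.1464]
tool_rot: [0.338, 0.623, 0.335, -0.621]
contact_force: [0.9, 0.2, 1.0]
gripper_width: 0.997
```

Emit:
{"op": "play_rows", "data": {
  "motion": [
    [-1,[0,-0.035,-0.02],0],
    [-1,[0,-0.035,-0.03],0],
    [-1,[0,-0.035,-0.03],0]
  ]
}}

```text
time: 34.9
tool_pos: [0.5323, -0.3939, 0.1116]
tool_rot: [-0.334, -0.622, -0.338, 0.623]
contact_force: [-0.2, -0.2, -0.6]
gripper_width: 0.998
```

```bash
python3 - <<'E'
from h import *
s=pose()
p,d,ci=grab('wrist','w29.png')
block_fit(p,d,ci,'orange',(.58,-.43))
s=pose()
E
```

```text
t 34.9 tcp [ 0.5323 -0.3939  0.1116] openyaw -123.3 x [-0.003  0.004 -1.   ] F [-0.2 -0.2 -0.6] w 0.998
orange 3236 z 0.0361
 rect [ 578.9 -426.5] [32.7 84. ] yaw -33.1 block [ 599.9 -440.2]
t 34.95 tcp [ 0.5331 -0.3935  0.1131] openyaw -123.22 x [-0.002  0.002 -1.   ] F [ 1.1  0.1 -0. ] w 1.0
```

View pics/w29.png

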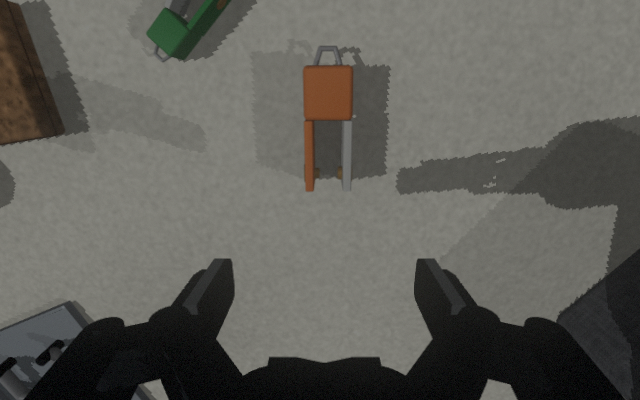

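Emit:
{"op": "play_rows", "data": {
  "motion": [
    [-1,[0.035,-0.025,0],0],
    [-1,[0.066,-0.045,-0.02],0],
    [-1,[0.066,-0.045,-0.05],0],
    [-1,[0.066,-0.045,-0.06],0],
    [-1,[0.066,-0.045,-0.06],0]
  ]
}}

```text
time: 35.45
tool_pos: [0.5988, -0.437, 0.0524]
tool_rot: [-0.335, -0.621, -0.338, 0.622]
contact_force: [-0.8, 0.3, -0.3]
gripper_width: 0.998
```

```bash
python3 - <<'E'
from h import *
s=pose()
p,d,ci=grab('wrist','w30.png')
block_fit(p,d,ci,'orange',(.58,-.43)); pose()
E
```

```text
t 35.45 tcp [ 0.5988 -0.437   0.0524] openyaw -123.13 x [-0.003  0.003 -1.   ] F [-0.8  0.3 -0.3] w 0.998
orange 3949 z 0.036
 rect [ 578.5 -426.5] [32.6 85.3] yaw -33.2 block [ 599.4 -440.2]
t 35.5 tcp [ 0.5995 -0.4381  0.0544] openyaw -123.14 x [-0.001  0.001 -1.   ] F [0.3 0.2 0.1] w 1.008
```

Emit:
{"op": "play_rows", "data": {
  "motion": [
    [-1,[0,-0.001,-0.02],0],
    [-1,[0,-0.001,-0.04],0],
    [-1,[0,-0.001,-0.049],0],
    [-1,[0,-0.001,-0.049],0],
    [-0.4,[0,-0.001,-0.049],0]
  ]
}}

```text
time: 36.0
tool_pos: [0.5994, -0.4404, 0.0049]
tool_rot: [-0.336, -0.622, -0.337, 0.622]
contact_force: [-0.2, -0.1, 0.9]
gripper_width: 0.854
```

Emit:
{"op": "play_rows", "data": {
  "motion": [
    [0.3,[0,0,0],0],
    [0.4,[0,0,0],0],
    [0.4,[0,0,0],0],
    [0.4,[0,0,0.03],0],
    [0.4,[0,0,0.07],0]
  ]
}}

```text
time: 36.5
tool_pos: [0.5978, -0.4388, 0.0724]
tool_rot: [-0.334, -0.621, -0.339, 0.623]
contact_force: [-0.1, -0.5, -0.5]
gripper_width: 0.376
```

Emit:
{"op": "play_rows", "data": {
  "motion": [
    [0.4,[-0.01,0.04,0.04],0],
    [0.4,[-0.03,0.08,0.065],0],
    [0.4,[-0.045,0.125,0.065],-0.05],
    [0.4,[-0.06,0.17,0.065],-0.1],
    [0.4,[-0.075,0.215,0.065],-0.15]
  ]
}}

```text
time: 37.0
tool_pos: [0.5241, -0.224, 0.1412]
tool_rot: [0.288, 0.646, 0.287, -0.645]
contact_force: [-0.2, 0.6, -0.9]
gripper_width: 0.377
```

Emit:
{"op": "play_rows", "data": {
  "motion": [
    [0.4,[0,0.048,0],0],
    [0.4,[0,0.096,0],0],
    [0.4,[0,0.144,0],0],
    [0.4,[0,0.192,0],0],
    [0.4,[0,0.24,0],0]
  ]
}}

```text
time: 37.5
tool_pos: [0.5244, 0.0163, 0.1409]
tool_rot: [0.289, 0.646, 0.288, -0.645]
contact_force: [0.9, -0.5, -1.1]
gripper_width: 0.375
```

Emit:
{"op": "play_rows", "data": {
  "motion": [
    [0.4,[0,0.048,0],0],
    [0.4,[0,0.096,0],0],
    [0.4,[0,0.144,0],0],
    [0.4,[0,0.18,0],0],
    [0.4,[0,0.195,0],0]
  ]
}}

```text
time: 38.0
tool_pos: [0.5242, 0.2124, 0.1408]
tool_rot: [0.29, 0.645, 0.29, -0.645]
contact_force: [-0.5, -0.5, -1.7]
gripper_width: 0.375
```

```bash
python3 - <<'E'
from h import *
s=pose()
grab('side','d31.png')
s=pose()
E
```

```text
t 38.0 tcp [0.5242 0.2124 0.1408] openyaw -131.61 x [ 0.001  0.001 -1.   ] F [-0.5 -0.5 -1.7] w 0.375
t 38.05 tcp [0.5243 0.2129 0.1407] openyaw -131.6 x [ 0.     0.002 -1.   ] F [-0.5  0.2 -0.1] w 0.375
```

View pics/d31.png

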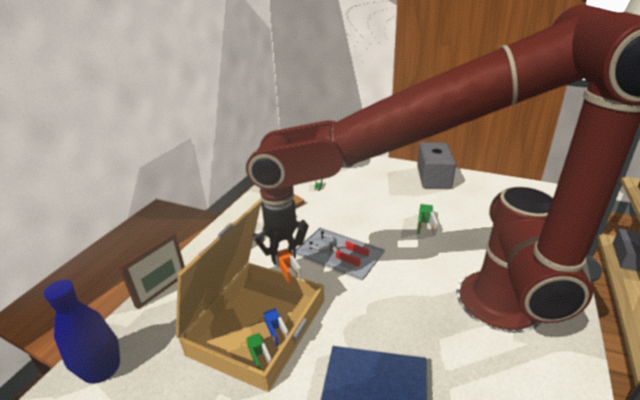

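Emit:
{"op": "play_rows", "data": {
  "motion": [
    [0.4,[0,0.009,-0.02],0],
    [0.4,[0,0.009,-0.05],0],
    [0.4,[0,0.009,-0.085],0],
    [0.4,[0,0.009,-0.11],0],
    [0.4,[0,0.009,-0.126],0]
  ]
}}

```text
time: 38.55
tool_pos: [0.5233, 0.2167, 0.0134]
tool_rot: [-0.288, -0.644, -0.288, 0.648]
contact_force: [-35.4, -12.6, 99.9]
gripper_width: 0.377
```

Emit:
{"op": "play_rows", "data": {
  "motion": [
    [0.4,[0,0,0],0],
    [0.25,[0,0,0],0],
    [0.1,[0,0,0],0],
    [0.03,[0,0,0],0],
    [0.03,[0,0,0.03],0]
  ]
}}

```text
time: 39.05
tool_pos: [0.5212, 0.2173, 0.0406]
tool_rot: [-0.288, -0.642, -0.289, 0.649]
contact_force: [0.3, 0.4, -0.1]
gripper_width: 0.487
```

Emit:
{"op": "play_rows", "data": {
  "motion": [
    [0.03,[0,0,0.045],0],
    [0.4,[-0.02,-0.04,0.09],0.06],
    [1,[-0.02,-0.08,0.12],0.14],
    [1,[-0.02,-0.12,0.15],0.28],
    [1,[-0.02,-0.16,0.17],0.42]
  ]
}}

```text
time: 39.55
tool_pos: [0.5051, 0.0649, 0.2132]
tool_rot: [0.419, 0.572, 0.417, -0.569]
contact_force: [0.8, -0.5, 0.5]
gripper_width: 0.004
```

```bash
python3 - <<'E'
from h import *
s=pose()
Q=grab('side')
cv2.imwrite('pics/d32.png',cv2.resize(Q[0][150:400,150:400],None,fx=2.4,fy=2.4)[...,::-1])
print(lm('side','lid_edge'))
X=cloud(Q[2],Q[1]);
for o in ('clasp0','clasp1','clasp2'): print(lm('side',o))
grab('scene','s32.png')
print(lm('scene','pliers'),lm('scene','lid_edge'))
E
```

```text
t 39.55 tcp [0.5051 0.0649 0.2132] openyaw -107.57 x [ 0.004 -0.    -1.   ] F [ 0.8 -0.5  0.5] w 0.004
[([0.607, 0.3089, 0.2809], 0.87), ([0.4715, -0.0363, 0.0001], 0.68)]
[([0.5086, 0.3115, 0.0058], 0.95), ([0.5142, 0.2319, 0.0113], 0.62), ([0.5158, 0.3899, 0.009], 0.6), ([0.2523, -0.2835, 0.0053], 0.6)]
[([0.5086, 0.3115, 0.0058], 0.95), ([0.5142, 0.2319, 0.0113], 0.62), ([0.5158, 0.3899, 0.009], 0.6), ([0.2523, -0.2835, 0.0053], 0.6)]
[([0.5086, 0.3115, 0.0058], 0.95), ([0.5142, 0.2319, 0.0113], 0.62), ([0.5158, 0.3899, 0.009], 0.6), ([0.2523, -0.2835, 0.0053], 0.6)]
[([0.4975, -0.0421, 0.002], 0.78)] [([0.6028, 0.3095, 0.2829], 0.98), ([0.5548, -0.0483, 0.0154], 0.24)]
```

View pics/d32.png

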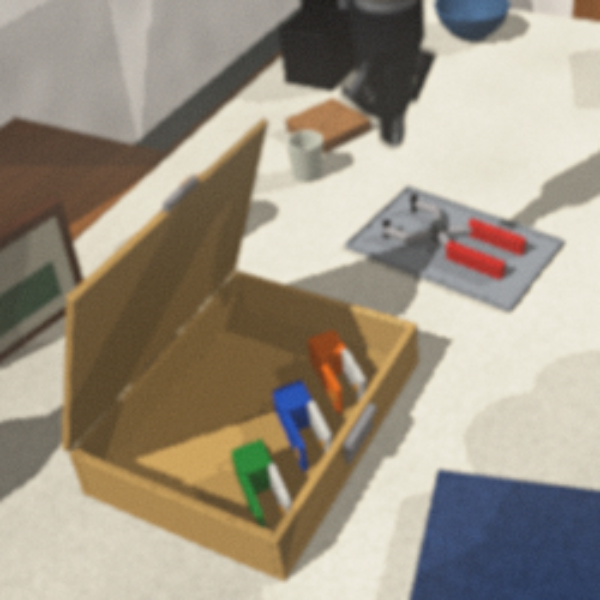

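View pics/s32.png

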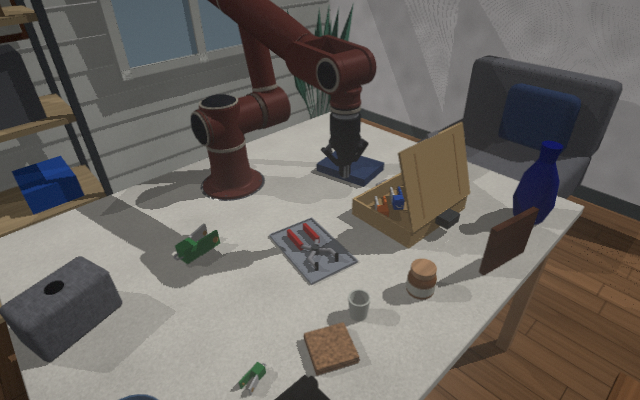

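Emit:
{"op": "play_rows", "data": {
  "motion": [
    [1,[0.03,0,0.035],0],
    [1,[0.06,0,0.07],0],
    [1,[0.09,0,0.1],0],
    [1,[0.125,0,0.13],0],
    [1,[0.16,0.0,0.15],0]
  ]
}}

```text
time: 40.45
tool_pos: [0.6663, 0.0675, 0.3618]
tool_rot: [0.417, 0.572, 0.416, -0.571]
contact_force: [0.6, -0.0, 0.1]
gripper_width: 0.0
```

Emit:
{"op": "play_rows", "data": {
  "motion": [
    [1,[0.02,0.03,0],0],
    [1,[0.02,0.075,0],0],
    [1,[0.02,0.12,0],0],
    [1,[0.02,0.165,0],0],
    [1,[0.02,0.21,0],0]
  ]
}}

```text
time: 40.95
tool_pos: [0.6841, 0.2792, 0.3583]
tool_rot: [-0.416, -0.571, -0.417, 0.572]
contact_force: [1.0, 0.1, 0.6]
gripper_width: 0.003
```

Emit:
{"op": "play_rows", "data": {
  "motion": [
    [1,[0.0,0.03,-0.01],0],
    [1,[0.0,0.035,-0.04],0],
    [1,[0.0,0.035,-0.075],0],
    [1,[0.0,0.035,-0.1],0],
    [1,[0.0,0.035,-0.1],0]
  ]
}}

```text
time: 41.45
tool_pos: [0.6815, 0.3117, 0.252]
tool_rot: [-0.415, -0.567, -0.418, 0.576]
contact_force: [0.1, 0.3, -1.7]
gripper_width: 0.0
```

```bash
python3 - <<'E'
from h import *
s=pose()
grab('side','d33.png')
grab('scene','s33.png'); pose()
E
```

```text
t 41.45 tcp [0.6815 0.3117 0.252 ] openyaw -107.85 x [-0.012 -0.004 -1.   ] F [ 0.1  0.3 -1.7] w 0.0
t 41.55 tcp [0.6841 0.3118 0.259 ] openyaw -107.9 x [-0.002 -0.001 -1.   ] F [-0.2  1.   0.3] w -0.003
```

View pics/d33.png

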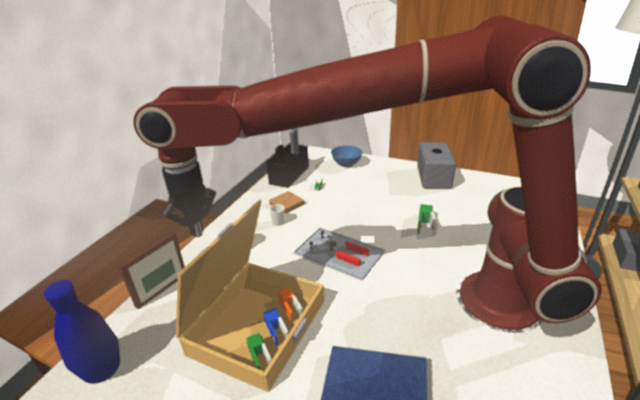

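View pics/s33.png

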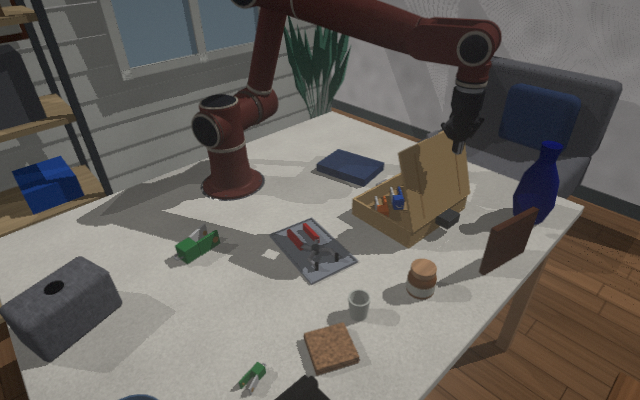

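Emit:
{"op": "play_rows", "data": {
  "motion": [
    [1,[-0.03,0,-0.01],0],
    [1,[-0.055,0,-0.012],0],
    [1,[-0.075,0,-0.014],0],
    [1,[-0.095,0,-0.02],0],
    [1,[-0.115,0,-0.03],0]
  ]
}}

```text
time: 42.05
tool_pos: [0.5719, 0.312, 0.235]
tool_rot: [0.417, 0.576, 0.415, -0.568]
contact_force: [3.8, 1.2, 0.0]
gripper_width: -0.0
```

```bash
python3 - <<'E'
from h import *
s=pose()
Q=grab('side'); cv2.imwrite('pics/d34.png',cv2.resize(Q[0][80:400,80:400],None,fx=1.8,fy=1.8)[...,::-1]); pose()
E
```

```text
t 42.05 tcp [0.5719 0.312  0.235 ] openyaw -107.97 x [ 0.01   0.003 -1.   ] F [3.8 1.2 0. ] w -0.0
t 42.1 tcp [0.5681 0.312  0.2323] openyaw -107.9 x [ 0.003  0.002 -1.   ] F [-0.1  0.7  2.3] w -0.004
```

View pics/d34.png

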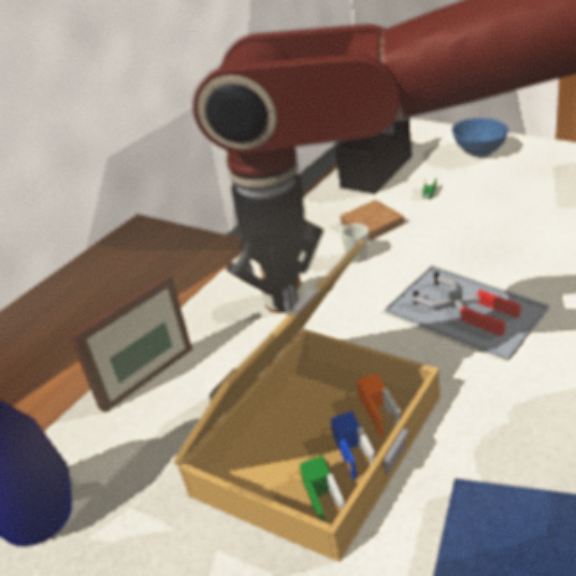

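Emit:
{"op": "play_rows", "data": {
  "motion": [
    [1,[-0.015,0,-0.013],0],
    [1,[-0.03,0,-0.026],0],
    [1,[-0.045,0,-0.042],0],
    [1,[-0.058,0,-0.058],0],
    [1,[-0.068,0,-0.075],0]
  ]
}}

```text
time: 42.6
tool_pos: [0.5036, 0.3125, 0.1589]
tool_rot: [0.416, 0.574, 0.416, -0.569]
contact_force: [0.4, -0.3, 1.4]
gripper_width: -0.001
```

Emit:
{"op": "play_rows", "data": {
  "motion": [
    [1,[-0.005,0,-0.015],0],
    [1,[-0.01,0,-0.03],0],
    [1,[-0.015,0,-0.045],0],
    [1,[-0.015,0,-0.055],0],
    [1,[-0.015,0,-0.062],0]
  ]
}}

```text
time: 43.1
tool_pos: [0.4864, 0.3106, 0.0917]
tool_rot: [-0.416, -0.571, -0.416, 0.573]
contact_force: [0.0, -0.2, 0.2]
gripper_width: 0.004
```

```bash
python3 - <<'E'
from h import *
s=pose()
Q=grab('side'); cv2.imwrite('pics/d35.png',cv2.resize(Q[0][80:400,80:400],None,fx=1.8,fy=1.8)[...,::-1]); pose()
E
```

```text
t 43.1 tcp [0.4864 0.3106 0.0917] openyaw -107.97 x [-0.001 -0.001 -1.   ] F [ 0.  -0.2  0.2] w 0.004
t 43.15 tcp [0.486  0.3104 0.0908] openyaw -107.97 x [-0.003 -0.001 -1.   ] F [-1.  -0.1 -0.7] w -0.001
```

View pics/d35.png

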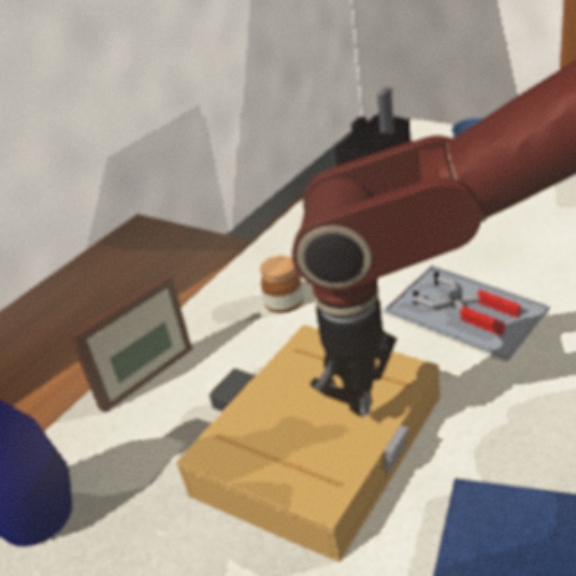

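Emit:
{"op": "play_rows", "data": {
  "motion": [
    [1,[0,0,0.04],0],
    [1,[0,0,0.09],0],
    [1,[-0.02,-0.03,0.13],0],
    [1,[-0.04,-0.07,0.16],0],
    [1,[-0.04,-0.11,0.16],0]
  ]
}}

```text
time: 43.65
tool_pos: [0.448, 0.2014, 0.2593]
tool_rot: [0.418, 0.575, 0.416, -0.568]
contact_force: [1.0, -1.4, 0.2]
gripper_width: 0.003
```

Emit:
{"op": "play_rows", "data": {
  "motion": [
    [1,[0,-0.045,0],0],
    [1,[0,-0.09,0],0],
    [1,[0,-0.13,0],0],
    [1,[0,-0.13,0],0],
    [1,[0,-0.13,0],0]
  ]
}}

```text
time: 44.15
tool_pos: [0.4472, 0.0702, 0.2538]
tool_rot: [0.415, 0.573, 0.415, -0.572]
contact_force: [-0.0, 0.5, 0.6]
gripper_width: -0.004
```

```bash
python3 - <<'E'
from h import *
s=pose()
Q=grab('side','d36.png'); S=grab('scene','s36.png')
for n,(p,d,ci) in (('side',Q),('scene',S)):
    X=cloud(ci,d)
    for x in (.46,.5,.54,.58,.62,.66):
        m=(abs(X[...,0]-x)<.008)&(X[...,1]>.22)&(X[...,1]<.4)&(X[...,2]>.03)
        print(n,x,round(float(np.nanmedian(X[m][:,2])),4),m.sum())
print([lm('scene',o) for o in ('pliers','toothpicks','coasters','candle','tray')])
E
```

```text
t 44.15 tcp [0.4472 0.0702 0.2538] openyaw -108.11 x [ 0.001  0.    -1.   ] F [-0.   0.5  0.6] w -0.004
side 0.46 0.0672 414
side 0.5 0.0671 392
side 0.54 0.0672 376
side 0.58 0.0672 370
side 0.62 0.0674 343
side 0.66 0.0673 324
scene 0.46 0.0671 139
scene 0.5 0.0671 149
scene 0.54 0.0669 154
scene 0.58 0.0667 164
scene 0.62 0.067 176
scene 0.66 0.0668 190
[[([0.4961, -0.0413, 0.003], 0.96), ([0.4412, 0.3136, 0.0662], 0.6)], [([0.7293, -0.1118, -0.0011], 0.98)], [([0.7542, -0.2307, 0.0014], 0.59)], [([0.783, 0.0572, -0.0022], 0.96), ([0.4412, 0.3182, 0.0674], 0.66)], [([0.471, -0.0328, 0.005], 0.64)]]
```

View pics/s36.png

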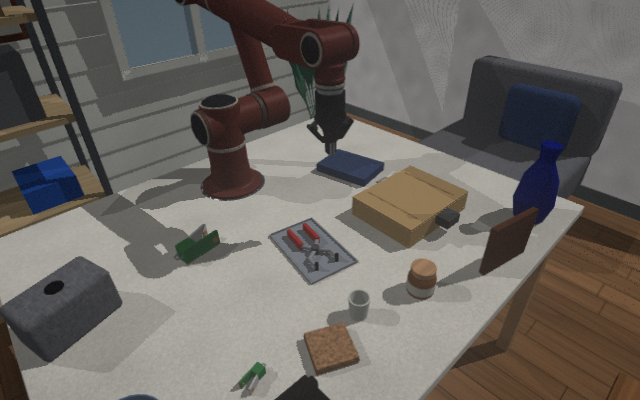

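View pics/d36.png

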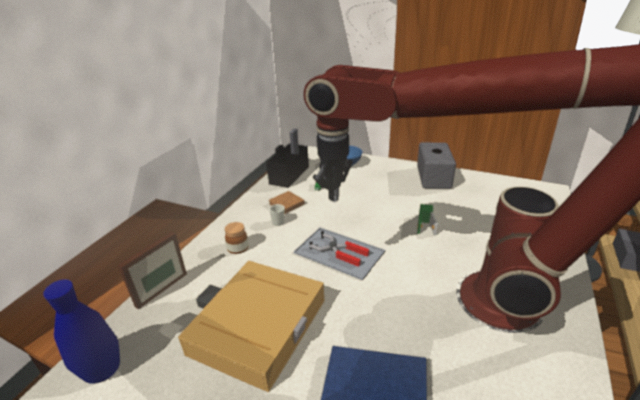

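The lid is flat at 67 mm, the pliers are flat in the tray, and nothing else has moved. The arm is clear, so I'm handing in.

```bash
python3 - <<'E'
from h import *
print(workorder.job_done())
E
```

```text
the job is handed in; nothing more can be done
None
```

The job is handed in, at about 44 s. I snapped the blue, orange and middle-sized green clasps shut with the pliers and laid the pliers back in the tray. I then put the three clasps in the bamboo box and pressed the lid down until the clip caught.

**Last checks that passed:**
- **Clasps:** all three had parallel leaves in close views after squeezing, and all three lay on the box floor before the lid closed. After that they can't be seen.
- **Lid:** it is flat at 67 mm along its whole length in both camera views, and stayed shut with nothing touching it.
- **Pliers:** they lay level on the tray floor (handle tops at 28 mm) and near the tray's middle.
- **Other things:** the toothpick holder, coasters and candle jar were within a few millimetres of where they started.

**One thing went wrong:** I lowered the orange clasp into the box too fast. It hit the floor with about 100 N of vertical force (about 107 N in total at the end of that move), close to the 120 N limit. The reading is only taken at the end of a move, so I can't say whether the peak was higher. The clasp still sat properly in the box afterwards.

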